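# Sort blanks and finished tops, and stack the carry tray

### The arm

A 6-joint arm with a two-finger parallel gripper is mounted at the origin on the work surface. World frame = base frame: x ahead of the robot, y to its left, z up, the work surface at z = 0. Lengths are in m, angles in rad, forces in N, time in s.
With the tool pointing down it reaches from about 0.35 to 0.975 m from the base axis. Payload 4.9 kg.
Tool frame: the origin (TCP) lies on the centre line of the jaws, within the pads' length; the fingertips stand ctrl.nose_length ahead of it and the grasp point (between the pads) lies 2 mm behind it (ctrl.nose_length is the distance from the TCP to the fingertips, in m); z points along the fingers, y is the direction in which the jaws open and shut (so a half turn about z gives the same grasp; the last joint's range is limited). The gripper opens to 85 mm and grips with 20 to 120 N. Pads are 22 mm wide; open, the fingers measure 114 mm over their backs; the gripper's body (76 mm by 85 mm) begins 54 mm behind the grasp point. The pads swing forward as they close: fully open they stand 13 mm farther back than shut.
Start: joints at [-1.276, 0.053, 1.613, -0, 1.476, -0.119], TCP at [0.251, -0.572, 0.214] pointing down, gripper open.
Joint ranges: [-3.01, 3.01], [-1.01, 2.22], [0.06, 2.58], [-1.02, 4.17], [0.09, 2.62], [-3.14, 3.14]. Speed limits (rad/s): [2.57, 2.57, 3.14, 3.14, 3.14, 3.14].

### API

Orientations are given as a rotation vector (axis times angle).
In Python, from station import sensors, get_image, order, ctrl gives the robot as it stands.
- The arm moves only by the tool move_arm, never from a script. Its argument "increments" is a list of rows, each a list of 5 numbers: the shift along the tool's x, y, z in cm, then the turn about the tool's z in degrees, then the finger opening in cm, from 0 to 8.54. In form: [[dx, dy, dz, twist, gripper], ...]. A call has 1 to 5 rows; each row is the pose to reach, as a shift and turn from the pose commanded when the call began, along the tool's axes at that moment; what a row does not reach only later rows make up. A row lasts 1/8 s, in which the tool goes at most 62.5 mm and 10.7 degrees, less where a joint would pass 70% of its speed; a pose out of reach is approached as far as the arm can. A call with a gripper value outside its range is refused whole. The fingers move at their own pace and stop on an object; "newtons" is the grip in N (left out, the last holds). Time passes only in rows, so rows that repeat a pose let the fingers close. It gives the time, the measured TCP pose, the force and the opening at its end, in the units of the state.
- sensors.get_obs(): the state, without advancing time (a new reading comes with each control period).
- get_image(name): name is "side" or "top" or "wrist"; returns a dict with "image" (480x640x3 uint8, red, green, blue), "K" (3x3 intrinsics, pixels), "R" (3x3) and "t" (3): a world point X has camera coordinates R X + t. Camera axes: x right, y down, z forward; pixel columns grow to the right and rows downward; lengths in m; the calibration is good to about 2 mm. The wrist camera is an equidistant fisheye: a pixel r from the principal point sees the ray r / f radians off the axis. A picture is of the moment at which its call begins. There is no depth.
- order.finish_job(): hands the job in, once; it reports no verdict.
The state is a dict: "t": time; "q": joint angles; "dq": joint speeds; "effort": joint torques, N m; "tool_pos": TCP position; "tool_rot": TCP orientation; "contact_force": force on the tool from outside, world axes, zero at the start; "wrist_torque": the same for the moment, N m; "opening": finger opening in m.
Only numpy, scipy, OpenCV 4.12 (cv2) and the standard library are available. Lean on these libraries where they do the work, as an engineer would, in place of code of your own. Each camera call takes 0.05 s, during which the arm holds its last target.

### The job

Clear the counter by the tailstock: stand the two ash blanks in the deep lower tray, stack the shallow carry tray on top of it with its corner feet fully home inside the lower tray's corners, and have the two finished spinning tops in the carry tray, one on each side of its handle, standing on their crowns with the tips up. Set things down gently rather than dropping them, and leave the clay jar, the live centre and the brass ruler where they are.

Things in the scene. Friction and masses are not known exactly. Their poses are not given: they have to be found in the camera images.
- lower_tray: Deep plywood tray, fixed, empty, no handle: outside 240 (x) x 150 (y) x 70 mm high, walls and floor 6 mm, inside 228 x 138 mm. Origin: centre of underside, z up. Carry tray stacks on it either way round: its feet go inside these corners with 2.5 mm play, its floor rests on this rim (7 mm above standing blanks), its origin then 60 mm above this origin.
- carry_tray: Loose shallow plywood tray, 450 g, 240 (x) x 150 (y) mm. Origin: its centre at the level of the feet's undersides, z up. Above origin: floor top 16, rim 45 mm; walls 6 mm. A 12 mm board along y at x=0 parts two bays 108 x 138 mm, centred at x=+-60 mm; its middle 70 mm rises to 95 mm: the handle, pinch from above. Tapered corner feet, 14 mm wide, 10 mm long, at x=+-104.5, y=+-59.5 mm.
- blank_a: a roughed-out ash top blank standing on its flat end: a round cylinder 42 mm in diameter and 45 mm tall, with a thinner round chucking spigot on top, 22 mm in diameter and 12 mm tall (57 mm tall in all); pale wood, about 55 g. Origin at the centre of its underside, z up.
- blank_b: the other blank, the same: a roughed-out ash top blank standing on its flat end: a round cylinder 42 mm in diameter and 45 mm tall, with a thinner round chucking spigot on top, 22 mm in diameter and 12 mm tall (57 mm tall in all); pale wood, about 55 g. Origin at the centre of its underside, z up.
- top_a: a finished wooden spinning top standing upside down on its flat crown, steel tip up: pear-shaped, 72 mm tall, crown 30 mm across, widest 48 mm with an upright-sided band from 12 to 32 mm above its underside, then tapering to the thin tip; pale wood with two thin dark lines round the band; 60 g. Origin at the centre of its underside, z up.
- top_b: the other top, the same: a finished wooden spinning top standing upside down on its flat crown, steel tip up: pear-shaped, 72 mm tall, crown 30 mm across, widest 48 mm with an upright-sided band from 12 to 32 mm above its underside, then tapering to the thin tip; pale wood with two thin dark lines round the band; 60 g. Origin at the centre of its underside, z up.
- clay_jar: bystander, leave alone: squat open red clay jar, 82 mm in diameter, 70 mm tall. Origin at the centre of its underside.
- live_center: bystander, leave alone: steel live centre, 115 mm long, lying along y on a dark wood cradle 50 x 100 x 18 mm, 48 mm high in all. Origin at the centre of the cradle's underside.
- brass_ruler: bystander, leave alone: flat brass ruler 150 mm along its y, 25 mm along x, 3 mm thick. Origin at the centre of its underside.

How it is judged:
At the end, for the whole second after the job is handed in: Blanks upright on the lower tray's floor; carry tray seated on it (6 mm along each axis, 60 mm up within +3.5/-5 mm, 0.06 rad in yaw, level within 0.04 rad); tops tip up on its floor, one each side of the board, 20 mm or more from its middle; upright within 0.15 rad; at rest, under 0.02 m/s (x of blank_a in the frame of lower_tray between -0.1 and 0.1 m and y of blank_a in the frame of lower_tray between -0.055 and 0.055 m and z of blank_a in the frame of lower_tray between 0 and 0.012 m and angle between each of blank_a, blank_b, top_a, top_b's own z axis and vertical below 0.15 rad and x of blank_b in the frame of lower_tray between -0.1 and 0.1 m and y of blank_b in the frame of lower_tray between -0.055 and 0.055 m and z of blank_b in the frame of lower_tray between 0 and 0.012 m and x of carry_tray in the frame of lower_tray between -0.006 and 0.006 m and y of carry_tray in the frame of lower_tray between -0.006 and 0.006 m and z of carry_tray in the frame of lower_tray between 0.055 and 0.0635 m and angle between the x axis of carry_tray and the x axis of lower_tray, either way round below 0.06 rad and angle between carry_tray's own z axis and vertical below 0.04 rad and x of top_a in the frame of carry_tray between -0.1 and 0.1 m and y of top_a in the frame of carry_tray between -0.055 and 0.055 m and z of top_a in the frame of carry_tray between 0.008 and 0.022 m and x of top_b in the frame of carry_tray between -0.1 and 0.1 m and y of top_b in the frame of carry_tray between -0.055 and 0.055 m and z of top_b in the frame of carry_tray between 0.008 and 0.022 m and ((x of top_a in the frame of carry_tray above 0.02 m and x of top_b in the frame of carry_tray below -0.02 m) or (x of top_b in the frame of carry_tray above 0.02 m and x of top_a in the frame of carry_tray below -0.02 m)) and linear speed of each of blank_a, blank_b, top_a, top_b, carry_tray below 0.02 m/s); the robot touches nothing.
It fails at once if the clay jar is moved more than 20 mm (distance of clay_jar from where it was at the start of the episode above 0.02 m).
It fails at once if the live center is moved more than 20 mm (distance of live_center from where it was at the start of the episode above 0.02 m).
It fails at once if the brass ruler is moved more than 20 mm (distance of brass_ruler from where it was at the start of the episode above 0.02 m).
It fails at once if a blank or top strikes inside its tray faster than 0.9 m/s (dropped) ((x of blank_a in the frame of lower_tray between -0.11 and 0.11 m and y of blank_a in the frame of lower_tray between -0.065 and 0.065 m and z of blank_a in the frame of lower_tray between 0 and 0.05 m and linear speed of blank_a above 0.9 m/s) or (x of blank_b in the frame of lower_tray between -0.11 and 0.11 m and y of blank_b in the frame of lower_tray between -0.065 and 0.065 m and z of blank_b in the frame of lower_tray between 0 and 0.05 m and linear speed of blank_b above 0.9 m/s) or (x of top_a in the frame of carry_tray between -0.11 and 0.11 m and y of top_a in the frame of carry_tray between -0.065 and 0.065 m and z of top_a in the frame of carry_tray between 0 and 0.05 m and linear speed of top_a above 0.9 m/s) or (x of top_b in the frame of carry_tray between -0.11 and 0.11 m and y of top_b in the frame of carry_tray between -0.065 and 0.065 m and z of top_b in the frame of carry_tray between 0 and 0.05 m and linear speed of top_b above 0.9 m/s)).
It also fails if it takes over 131 s, if anything falls off the work surface, if the arm or the gripper's body presses on something with over 40 N, if the wrist force passes 120 N, or if a joint passes its speed limit or range.

## Working session

There is one attempt and no reset: what is moved stays moved. The work goes in short steps, Python scripts to look and compute and a tool call to move; the robot and the scene stay as the last step left them, time stands still between calls to the robot, and variables do not carry over. Pictures are saved under pics/ and viewed, and the job is handed in when it is done.

Besides the shell and the picture viewer there is one more tool, called after "Emit:" by a JSON object that holds its "method" and its "body". move_arm: Moves the arm, as the interface text tells. Its arguments: {"type":"object","properties":{"increments":{"type":"array"},"newtons":{"type":"number"}},"required":["increments"]}

```bash
ls; mkdir -p pics; cat > h.py <<'E'
from station import sensors,get_image,order,ctrl
import numpy as np,cv2
from scipy.spatial.transform import Rotation as Ro
def snap(n,f):
    d=get_image(n); cv2.imwrite('pics/'+f+'.png',d['image'][:,:,::-1]); np.savez('pics/'+f+'.npz',**d); return d
def ld(f): return np.load('pics/'+f+'.npz')
def ray(d,u,v,fish=False):
    K=d['K'];x=(u-K[0,2])/K[0,0];y=(v-K[1,2])/K[1,1]
    if fish:
        r=np.hypot(x,y); s=np.sin(r)/r if r>1e-9 else 1; c=np.array([x*s,y*s,np.cos(r)])
    else: c=np.array([x,y,1.])
    return -d['R'].T@d['t'], d['R'].T@c
def onz(d,u,v,z,fish=False):
    o,r=ray(d,u,v,fish); return o+r*(z-o[2])/r[2]
def proj(d,X):
    c=d['R']@np.array(X)+d['t']; p=d['K']@c; return p[:2]/p[2]
E
python3 - <<'E'
from h import *
for n in ['top','side','wrist']:
    d=snap(n,n+'0'); print(n,d['K'].tolist(),-d['R'].T@d['t'],d['R'].round(3).tolist())
o=sensors.get_obs(); print(o, ctrl.nose_length, Ro.from_rotvec(o['tool_rot']).as_matrix().round(3))
E
```

```text
pics
top [[490.5703747968792, 0.0, 324.0141645051338], [0.0, 490.5703747968792, 240.85898543452132], [0.0, 0.0, 1.0]] [0.37671961 0.00705365 0.9854984 ] [[-0.061, -0.998, 0.001], [-0.972, 0.06, -0.226], [0.226, -0.015, -0.974]]
side [[596.7068949367476, 0.0, 324.22355385716685], [0.0, 596.7068949367476, 233.99521188237648], [0.0, 0.0, 1.0]] [0.35427273 0.80982857 0.60420182] [[-0.963, -0.268, -0.016], [-0.137, 0.54, -0.831], [0.232, -0.798, -0.557]]
wrist [[371.64829954431775, 0.0, 316.4455216335997], [0.0, 371.64829954431775, 243.94103646212886], [0.0, 0.0, 1.0]] [ 0.31304138 -0.54440388  0.37373838] [[0.403, -0.915, -0.002], [-0.881, -0.388, 0.269], [-0.247, -0.106, -0.963]]
{'t': 0.15, 'q': array([-1.27602064e+00,  5.32045908e-02,  1.61400387e+00, -1.01138292e-05,
        1.47600077e+00, -1.19008811e-01]), 'dq': array([ 0.00060244, -0.00161852, -0.00120299,  0.00047557,  0.00073526,
        0.00126242]), 'effort': array([ 4.87130892e-04, -3.94241023e+01, -3.70721054e+01, -3.77230663e-05,
        4.62629978e-03,  1.77849432e-05]), 'tool_pos': array([ 0.2511372 , -0.57175061,  0.21303075]), 'tool_rot': array([-3.07301970e+00, -6.45015014e-01,  2.38507584e-04]), 'contact_force': array([ 0.41313213, -0.13189534, -0.15359348]), 'wrist_torque': array([ 0.01602517, -0.0280194 ,  0.00406557]), 'opening': 0.08551668675486394} 0.017 [[ 0.916  0.402 -0.   ]
 [ 0.402 -0.916  0.002]
 [ 0.    -0.002 -1.   ]]
```

View pics/top0.png

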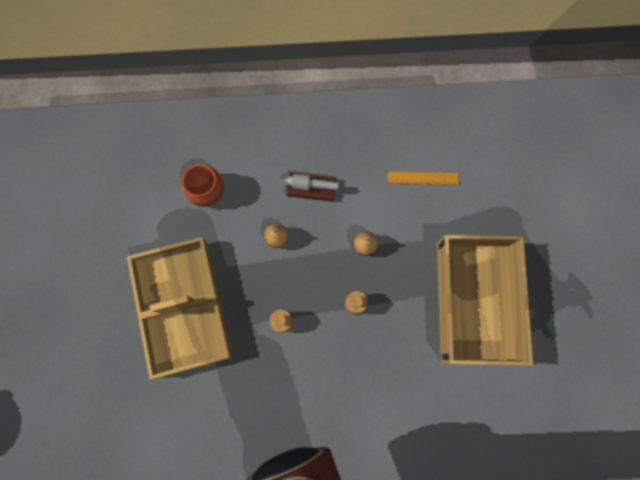

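View pics/side0.png

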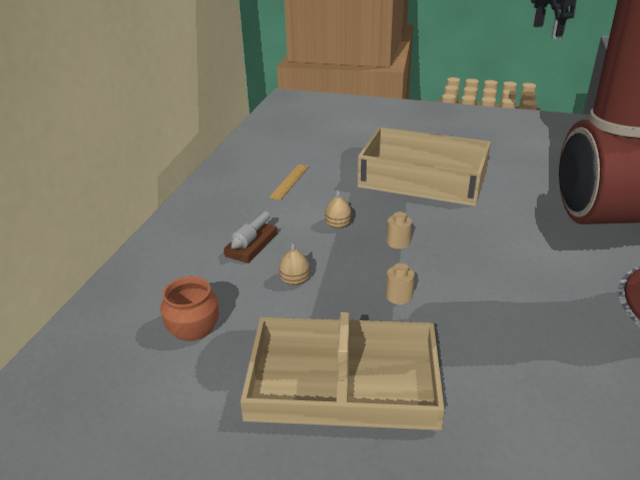

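View pics/wrist0.png

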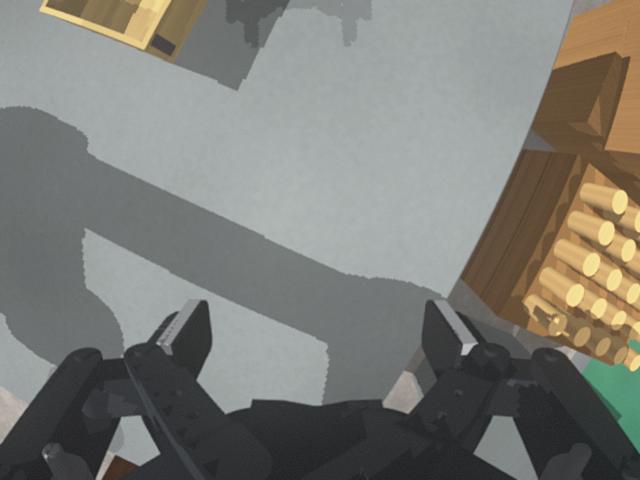

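```bash
python3 - <<'E'
from h import *
a=cv2.imread('pics/top0.png')
def crop(n,im,x,y,w,h,s): cv2.imwrite('pics/'+n+'.png',cv2.resize(im[y:y+h,x:x+w],None,fx=s,fy=s,interpolation=cv2.INTER_CUBIC))
L=cv2.resize(a[225:385,115:240],None,fx=3,fy=3,interpolation=cv2.INTER_CUBIC)
R=cv2.resize(a[225:385,425:550],None,fx=3,fy=3,interpolation=cv2.INTER_CUBIC)
cv2.imwrite('pics/c1.png',np.hstack([L,R]))
crop('c2',a,250,210,140,130,5)
b=cv2.imread('pics/side0.png'); crop('c3',b,260,180,170,130,4)
E
```

```text
(no output)
```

View pics/c1.png

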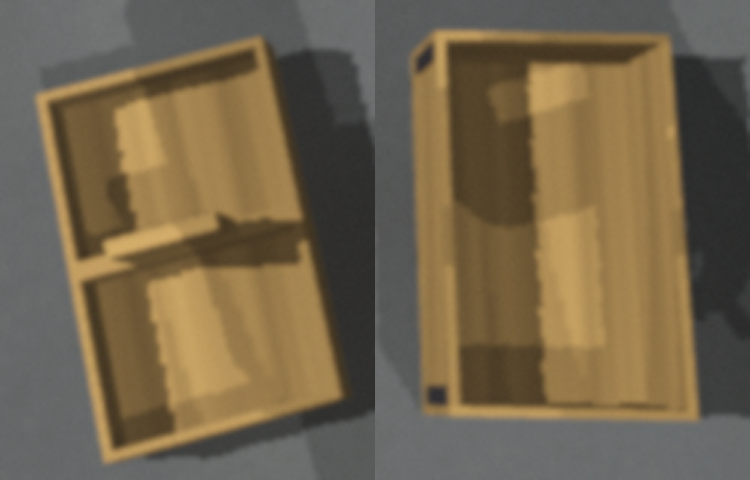

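View pics/c2.png

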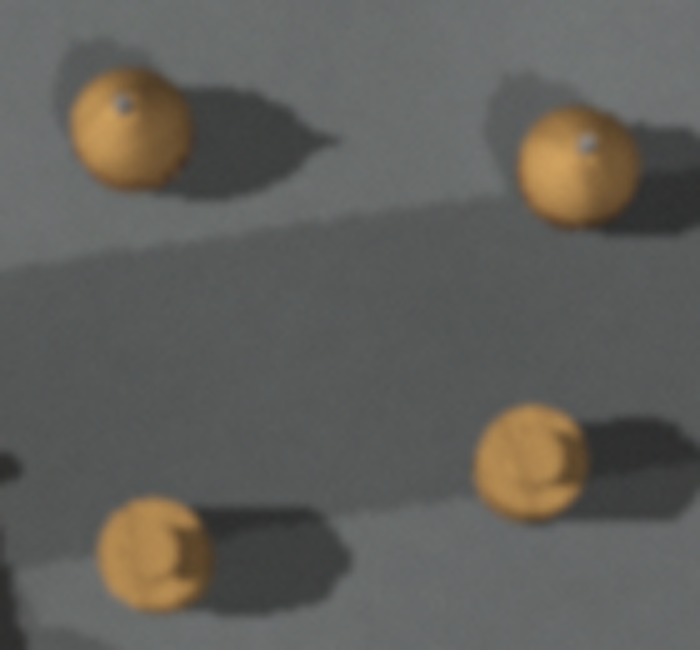

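View pics/c3.png

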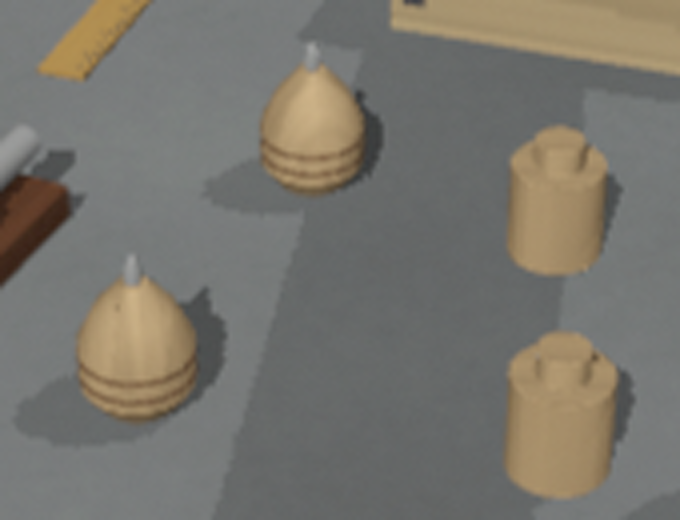

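```bash
python3 - <<'E'
from h import *
d=ld('top0')
def tray(P,x0,z):
    W=np.array([onz(d,x0+(x+.5)/3-.5,225+(y+.5)/3-.5,z)[:2] for x,y in P]); print(W.round(4).tolist())
    c=W.mean(0); s=[np.linalg.norm(W[i]-W[(i+1)%4]) for i in range(4)]
    l=(W[2]-W[1]+W[3]-W[0]); print(c,np.round(s,4),'long axis deg',np.degrees(np.arctan2(l[1],l[0])),[np.degrees(np.arctan2(*(W[j]-W[i])[::-1])).round(2) for i,j in((1,2),(0,3),(0,1),(3,2))])
tray([(37,95),(262,37),(344,397),(107,462)],115,.045)
tray([(437-375,32),(669-375,35),(697-375,418),(449-375,412)],425,.07)
im=d['image']; hsv=cv2.cvtColor(im,cv2.COLOR_RGB2HSV)
m=((hsv[...,1]>90)&(hsv[...,0]>8)&(hsv[...,0]<25)).astype(np.uint8)
cs,_=cv2.findContours(m,cv2.RETR_EXTERNAL,cv2.CHAIN_APPROX_NONE)
for c in cs:
    if 100<cv2.contourArea(c)<900:
        (u,v),r=cv2.minEnclosingCircle(c); M=cv2.moments(c); print('blob',u,v,r,M['m10']/M['m00'],M['m01']/M['m00'],onz(d,u,v,.03).round(4))
# side
e=ld('side0');hs=cv2.cvtColor(e['image'],cv2.COLOR_RGB2HSV)
m=((hs[...,1]>70)&(hs[...,0]>8)&(hs[...,0]<25)).astype(np.uint8)
cs,_=cv2.findContours(m,cv2.RETR_EXTERNAL,cv2.CHAIN_APPROX_NONE)
for c in cs:
    if 300<cv2.contourArea(c)<1500: print('side',cv2.boundingRect(c))
E
```

```text
[[0.5874, 0.3787], [0.6174, 0.2323], [0.3837, 0.1826], [0.3537, 0.3289]]
[0.48555903 0.28060182] [0.1494 0.2389 0.1493 0.239 ] long axis deg -167.9886691155795 [np.float64(-168.0), np.float64(-167.98), np.float64(-78.44), np.float64(-78.4)]
[[0.5857, -0.2403], [0.5747, -0.3884], [0.3376, -0.3689], [0.3502, -0.2198]]
[ 0.46205839 -0.30434062] [0.1485 0.2379 0.1496 0.2364] long axis deg 175.16648704500034 [np.float64(175.3), np.float64(175.03), np.float64(-94.27), np.float64(-94.86)]
blob 280.75 320.75 11.752758979797363 280.72486772486775 320.6111111111111 [0.4458 0.0853 0.03  ]
blob 355.7727355957031 302.2272644042969 11.720840454101562 355.80544576196746 302.17479139218267 [ 0.4724 -0.0616  0.03  ]
blob 365.2096862792969 243.40322875976562 12.155539512634277 365.2206461780929 243.28605200945626 [ 0.5881 -0.0894  0.03  ]
blob 275.72857666015625 235.72857666015625 12.42490291595459 275.7391646966115 235.51300236406618 [0.6148 0.0884 0.03  ]
blob 310.4100646972656 192.11375427246094 23.61631202697754 311.7695852534562 193.4500768049155 [0.7023 0.014  0.03  ]
blob 422.5 178.0 36.003570556640625 422.43923060663707 177.7626294652293 [ 0.7188 -0.2184  0.03  ]
side (386, 263, 28, 41)
side (279, 249, 30, 37)
side (224, 224, 53, 39)
side (387, 212, 25, 37)
side (325, 196, 26, 33)
side (269, 164, 40, 36)
```

```bash
cat >> h.py <<'E'
def goto(x,y,z,th,g=None):
    o=sensors.get_obs(); p=np.array(o['tool_pos']); R=Ro.from_rotvec(o['tool_rot']).as_matrix()
    thc=np.degrees(np.arctan2(R[1,0],R[0,0])); dl=R.T@(np.array([x,y,z])-p)*100
    tw=-((th-thc+180)%360-180)
    print('t',round(o['t'],2),'pos',p.round(4),'th',round(thc,2),'tilt',R[:,2].round(4),'op',round(o['opening'],4),'F',o['contact_force'].round(2))
    n=int(np.ceil(max(np.linalg.norm(dl)/6.25,abs(tw)/10.7)))
    print('-> d',dl.round(2),'tw',round(tw,2),'rows>=',n)
    return dl,tw
E
python3 - <<'E'
from h import *
e=ld('side0')
for n,X,u,h in [('b1',(.4724,-.0616),399.5,.025),('b2',(.4458,.0853),400,.025),('tA',(.5881,-.0894),338,.02),('tB',(.6148,.0884),294,.02)]:
    print(n,proj(e,(*X,h)),u)
d=ld('top0')
print(onz(d,250+123.5/5,210+104.5/5,.072),onz(d,250+588/5,210+144/5,.072))
goto(.4724,-.0616,.2,85.2)
E
```

```text
b1 [398.10407138 230.91599997] 399.5
b2 [399.05816519 284.19338825] 400
tA [338.08991569 216.56252091] 338
tB [294.45658286 271.42488039] 294
[0.61402995 0.08641913 0.072     ] [ 0.58758286 -0.09042213  0.072     ]
t 0.15 pos [ 0.2511 -0.5718  0.213 ] th 23.71 tilt [-5.0e-04  1.5e-03 -1.0e+00] op 0.0855 F [ 0.41 -0.13 -0.15]
-> d [ 40.77 -37.81   1.37] tw -61.49 rows>= 9
```

Emit:
{"method": "move_arm", "body": {"increments": [[4.4, -4.1, 0, -6.5, 8.5], [8.8, -8.2, 0, -13, 8.5], [13.2, -12.3, 0, -19.5, 8.5], [17.6, -16.4, 0, -26, 8.5], [22, -20.5, 0, -32.5, 8.5]]}}

```text
t: 0.78
tool_pos: [0.3706, -0.2942, 0.2137]
tool_rot: [-2.769, -1.484, -0.0]
contact_force: [0.6, 0.8, 0.2]
opening: 0.0851
```

```bash
python3 -c "
from h import *
goto(.4724,-.0616,.2,85.2)"
```

```text
t 0.78 pos [ 0.3706 -0.2942  0.2137] th 56.39 tilt [ 2.e-04  1.e-04 -1.e+00] op 0.0851 F [0.57 0.75 0.18]
-> d [25.   -4.4   1.38] tw -28.81 rows>= 5
```

Emit:
{"method": "move_arm", "body": {"increments": [[5, -0.9, 0.3, -6, 8.5], [10, -1.8, 0.6, -12, 8.5], [15, -2.6, 0.9, -18, 8.5], [20, -3.5, 1.1, -24, 8.5], [25, -4.4, 1.4, -28.8, 8.5]]}}

```text
t: 1.4
tool_pos: [0.4731, -0.0621, 0.1999]
tool_rot: [2.313, 2.126, 0.0]
contact_force: [0.8, -1.2, 0.4]
opening: 0.085
```

Emit:
{"method": "move_arm", "body": {"increments": [[0, 0, 0, 0, 8.5], [0, 0, 0, 0, 8.5]]}}

```text
t: 1.65
tool_pos: [0.4725, -0.0639, 0.1998]
tool_rot: [-2.316, -2.123, 0.001]
contact_force: [0.4, -0.1, -0.5]
opening: 0.0848
```

```bash
python3 -c "
from h import *
goto(.4724,-.0616,.035,85.2); snap('wrist','w1')"
```

```text
t 1.65 pos [ 0.4725 -0.0639  0.1998] th 85.02 tilt [-7.e-04 -3.e-04 -1.e+00] op 0.0848 F [ 0.39 -0.08 -0.54]
-> d [ 0.24 -0.02 16.48] tw -0.18 rows>= 3
```

View pics/w1.png

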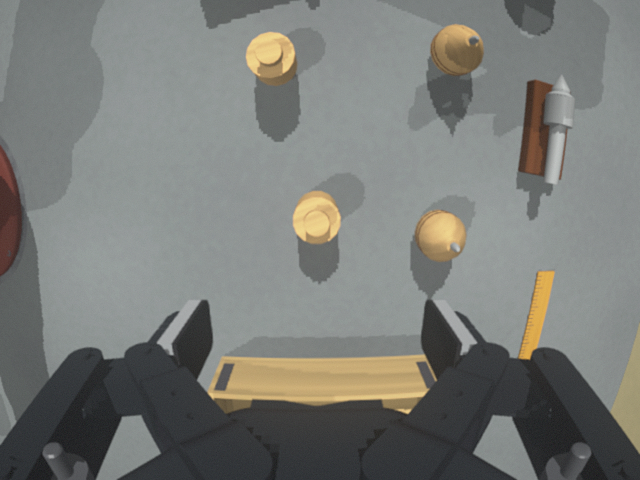

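```bash
python3 -c "
from h import *
d=ld('w1')
print('b1',onz(d,317,222,.057,True),'b2',onz(d,270,49.5,.057,True),'tA tip',onz(d,455,246,.071,True),'tB tip',onz(d,474,42,.071,True))
"
```

```text
b1 [ 0.47236988 -0.06142288  0.057     ] b2 [0.44689598 0.08571206 0.057     ] tA tip [ 0.58771523 -0.08833644  0.071     ] tB tip [0.61380754 0.08335707 0.071     ]
```

Emit:
{"method": "move_arm", "body": {"increments": [[0.25, 0, 4, -0.2, 8.5], [0.25, 0, 8, -0.2, 8.5], [0.25, 0, 12, -0.2, 8.5], [0.25, 0, 15, -0.2, 8.5], [0.25, 0, 16.7, -0.2, 8.5]]}}

```text
t: 2.33
tool_pos: [0.4717, -0.0623, 0.0313]
tool_rot: [-2.314, -2.123, 0.002]
contact_force: [0.1, -0.1, -0.3]
opening: 0.0853
```

Emit:
{"method": "move_arm", "body": {"increments": [[0, 0, 0, 0, 8.5], [0, 0, 0, 0, 3.5], [0, 0, 0, 0, 3.5], [0, 0, 0, 0, 3.5], [0, 0, 0, 0, 3.5]], "newtons": 40}}

```text
t: 2.95
tool_pos: [0.4733, -0.0614, 0.0335]
tool_rot: [2.312, 2.126, 0.001]
contact_force: [-0.5, 0.6, -0.2]
opening: 0.0353
```

Emit:
{"method": "move_arm", "body": {"increments": [[0, 0, 0, 0, 3.5], [0, 0, 0, 0, 3.5], [0, 0, 0, 0, 3.5]]}}

```text
t: 3.32
tool_pos: [0.473, -0.0613, 0.033]
tool_rot: [-2.312, -2.127, 0.0]
contact_force: [-0.6, 1.1, 0.4]
opening: 0.0351
```

```bash
python3 -c "
from h import *
goto(.4724,-.0616,.2,85.2); snap('wrist','w2')"
```

```text
t 3.33 pos [ 0.473  -0.0613  0.033 ] th 85.21 tilt [-1.e-04  0.e+00 -1.e+00] op 0.0351 F [-0.57  1.13  0.39]
-> d [ -0.03  -0.06 -16.7 ] tw 0.01 rows>= 3
```

View pics/w2.png

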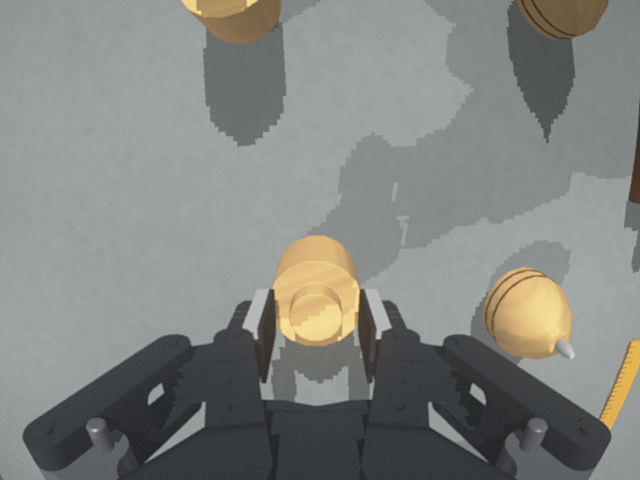

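Emit:
{"method": "move_arm", "body": {"increments": [[0, 0, 0, 0, 2], [0, 0, 0, 0, 2], [0, 0, 0, 0, 2]]}}

```text
t: 3.75
tool_pos: [0.473, -0.0614, 0.033]
tool_rot: [-2.312, -2.127, 0.0]
contact_force: [0.1, -0.8, 0.5]
opening: 0.0205
```

```bash
python3 -c "
from h import *
goto(.4724,-.0616,.2,85.2); snap('wrist','w3'); d=ld('w3')"
```

```text
t 3.75 pos [ 0.473  -0.0614  0.033 ] th 85.21 tilt [-0.  0. -1.] op 0.0205 F [ 0.13 -0.8   0.46]
-> d [ -0.03  -0.06 -16.7 ] tw 0.01 rows>= 3
```

View pics/w3.png

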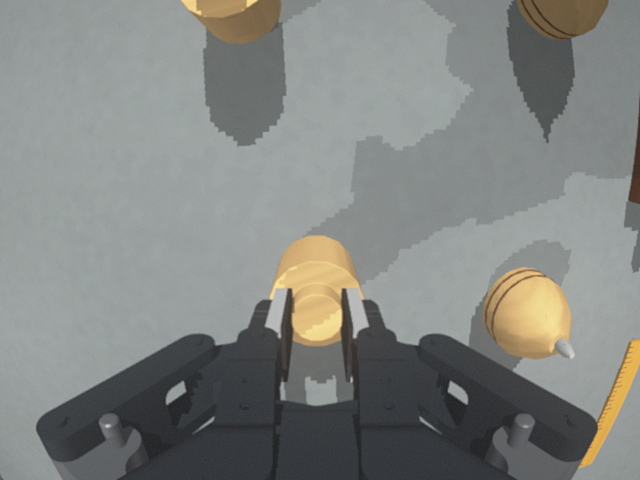

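```bash
python3 -c "
from h import *
d=ld('w3'); o=sensors.get_obs(); p=o['tool_pos'];R=Ro.from_rotvec(o['tool_rot']).as_matrix()
def pf(X):
    c=d['R']@X+d['t']; th=np.arctan2(np.hypot(c[0],c[1]),c[2]); k=d['K'][0,0]*th/np.hypot(c[0],c[1]); return (d['K'][0,2]+k*c[0],d['K'][1,2]+k*c[1])
print('cam',-d['R'].T@d['t'])
for z in (-.03,0,.017,.025): print(z,[np.round(pf(p+R@np.array([0,y,z])),1).tolist() for y in (-.0105,.0105)])
b=np.array([.4724,-.0615,0])
for z in (0,.045,.057):print('blank',z,np.round(pf(b+[0,0,z]),1))
"
```

```text
cam [0.47830694 0.00657774 0.19388022]
-0.03 [[291.1, 321.2], [344.3, 321.2]]
0 [[295.2, 291.7], [340.0, 291.8]]
0.017 [[297.0, 278.8], [338.0, 278.9]]
0.025 [[297.8, 273.5], [337.2, 273.5]]
blank 0 [316.5 268.8]
blank 0.045 [316.4 302.8]
blank 0.057 [316.3 315. ]
```

```bash
python3 -c "
from h import *
d=snap('side','s1'); a=cv2.imread('pics/s1.png'); cv2.imwrite('pics/s1c.png',cv2.resize(a[120:280,300:500],None,fx=4,fy=3.75,interpolation=2))
print(proj(d,sensors.get_obs()['tool_pos']), proj(d,(.4724,-.0615,0)), proj(d,(.4724,-.0615,.057)))"
```

```text
[397.99524444 227.10983671] [397.35013565 242.68948712] [399.07645436 215.45143875]
```

View pics/s1c.png

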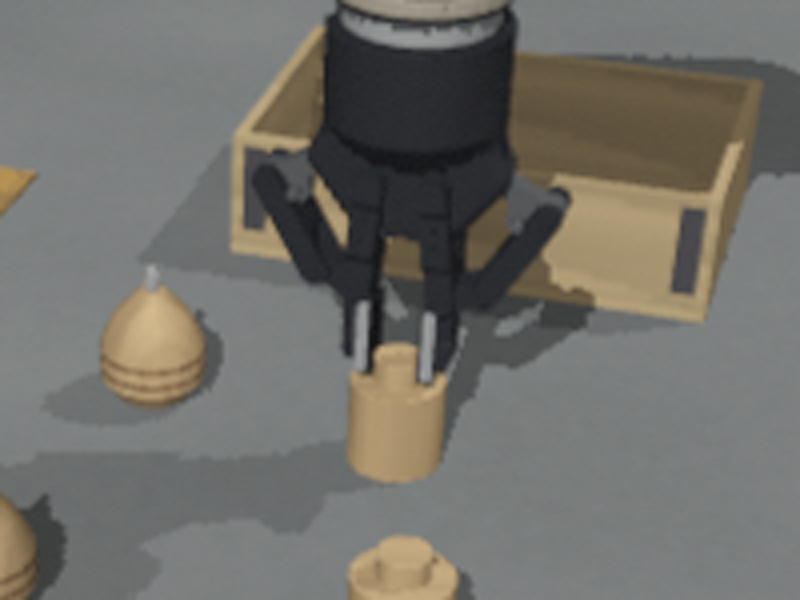

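```bash
python3 -c "
from h import *
d=ld('s1'); 
for y in (-.05,-.061):
  for z in (.016,.033,.045,.05): print(y,z,proj(d,(.473,y,z)).round(1))
o=sensors.get_obs(); print(o['tool_pos'],o['q'],ctrl.nose_length,[a for a in dir(ctrl) if a[0]!='_'])
"
```

```text
-0.05 0.016 [396.4 238.7]
-0.05 0.033 [396.9 230.6]
-0.05 0.045 [397.2 224.8]
-0.05 0.05 [397.4 222.3]
-0.061 0.016 [397.4 235.3]
-0.061 0.033 [397.9 227.2]
-0.061 0.045 [398.3 221.4]
-0.061 0.05 [398.5 219. ]
[ 0.47297806 -0.06136292  0.0330209 ] [-2.85213227e-01 -1.16452826e-01  2.09880558e+00 -2.15918428e-05
  1.15927491e+00 -2.01527565e-01] 0.017 ['MotionError', 'nose_length']
```

Emit:
{"method": "move_arm", "body": {"increments": [[0, 0, 0, 0, 8.5], [0, 0, 0, 0, 8.5], [0, 0, 0, 0, 8.5], [0, 0, 0.7, 0, 8.5], [0, 0, 1.4, 0, 8.5]]}}

```text
t: 4.47
tool_pos: [0.4729, -0.0613, 0.0184]
tool_rot: [-2.312, -2.126, 0.0]
contact_force: [-0.8, -0.2, 0.3]
opening: 0.085
```

Emit:
{"method": "move_arm", "body": {"increments": [[0, 0, 0.5, 0, 8.5], [0, 0, 1, 0, 8.5], [0, 0, 1.3, 0, 8.5], [0, 0, 1.4, 0, 8.5]]}}

```text
t: 4.97
tool_pos: [0.4729, -0.0613, 0.0048]
tool_rot: [-2.312, -2.126, 0.0]
contact_force: [-0.8, -0.3, -0.1]
opening: 0.0854
```

```bash
python3 -c "
from h import *
goto(.4724,-.0616,.2,85.2)
d=snap('side','s2'); a=cv2.imread('pics/s2.png'); cv2.imwrite('pics/s2c.png',cv2.resize(a[120:280,300:500],None,fx=4,fy=3.75,interpolation=2))"
```

```text
t 4.97 pos [ 0.4729 -0.0613  0.0048] th 85.21 tilt [-3.e-04  1.e-04 -1.e+00] op 0.0854 F [-0.8  -0.3  -0.09]
-> d [ -0.03  -0.05 -19.52] tw 0.01 rows>= 4
```

View pics/s2c.png

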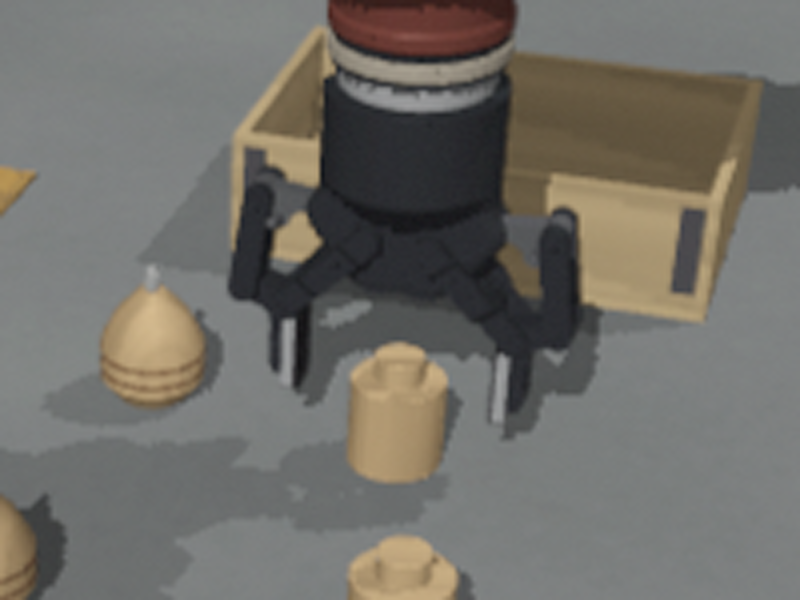

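Emit:
{"method": "move_arm", "body": {"increments": [[0, 0, 0.6, 0, 8.5], [0, 0, 0.6, 0, 3.5], [0, 0, 0.6, 0, 3.5], [0, 0, 0.6, 0, 3.5], [0, 0, 0.6, 0, 3.5]], "newtons": 40}}

```text
t: 5.65
tool_pos: [0.4733, -0.0614, -0.0007]
tool_rot: [2.312, 2.126, 0.001]
contact_force: [0.2, -1.1, 0.5]
opening: 0.0401
```

Emit:
{"method": "move_arm", "body": {"increments": [[0, 0, 0, 0, 3.5], [0, 0, 0, 0, 3.5]]}}

```text
t: 5.9
tool_pos: [0.4733, -0.0614, -0.0007]
tool_rot: [2.312, 2.126, 0.001]
contact_force: [-0.3, -0.4, 1.6]
opening: 0.0399
```

```bash
python3 -c "
from h import *
goto(.4724,-.0616,.2,85.2)
d=snap('side','s3'); a=cv2.imread('pics/s3.png'); cv2.imwrite('pics/s3c.png',cv2.resize(a[120:280,300:500],None,fx=4,fy=3.75,interpolation=2))"
```

```text
t 5.9 pos [ 0.4733 -0.0614 -0.0007] th 85.21 tilt [ 7.e-04 -2.e-04 -1.e+00] op 0.0399 F [-0.31 -0.37  1.57]
-> d [ -0.03  -0.08 -20.07] tw 0.01 rows>= 4
```

View pics/s3c.png

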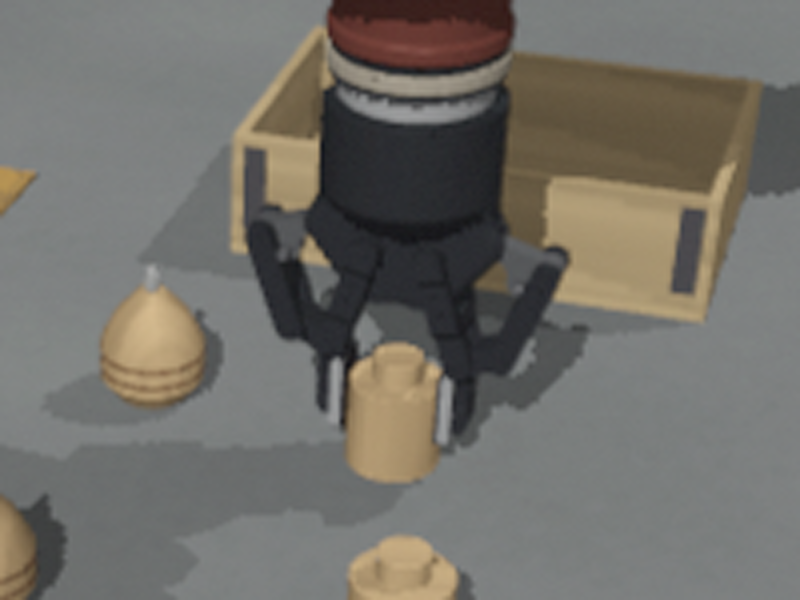

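Emit:
{"method": "move_arm", "body": {"increments": [[0, 0, -2, 0, 3.5], [0, 0, -6, 0, 3.5], [0, 0, -10, 0, 3.5], [0, 0, -14, 0, 3.5], [0, 0, -15, 0, 3.5]]}}

```text
t: 6.58
tool_pos: [0.4745, -0.0618, 0.1518]
tool_rot: [2.309, 2.124, 0.004]
contact_force: [1.1, -1.3, -0.4]
opening: 0.04
```

```bash
python3 -c "
from h import *
goto(.5118,-.3082,.15,85.2)"
```

```text
t 6.58 pos [ 0.4745 -0.0618  0.1518] th 85.21 tilt [ 0.0048 -0.0014 -1.    ] op 0.04 F [ 1.06 -1.33 -0.38]
-> d [-24.24   5.78   0.24] tw 0.01 rows>= 4
```

Emit:
{"method": "move_arm", "body": {"increments": [[-5, 1.2, 0, 0, 3.5], [-11, 2.6, 0, 0, 3.5], [-17, 4, 0, 0, 3.5], [-22, 5.2, 0, 0, 3.5], [-24.2, 5.7, 0, 0, 3.5]]}}

```text
t: 7.2
tool_pos: [0.5086, -0.309, 0.1467]
tool_rot: [-2.312, -2.122, 0.001]
contact_force: [0.3, 0.1, -1.2]
opening: 0.0399
```

Emit:
{"method": "move_arm", "body": {"increments": [[0, 0, 0, 0, 3.5], [0, 0, 0, 0, 3.5]]}}

```text
t: 7.45
tool_pos: [0.5092, -0.3057, 0.148]
tool_rot: [-2.31, -2.126, -0.0]
contact_force: [-0.4, 0.0, -0.4]
opening: 0.04
```

```bash
python3 -c "
from h import *
goto(.5118,-.3082,.006,85.2);snap('top','t4');snap('wrist','w4');a=cv2.imread('pics/t4.png')[200:400,400:580];b=cv2.imread('pics/w4.png');
cv2.imwrite('pics/c4.png',cv2.hconcat([cv2.resize(a,(432,480)),b])[:, :]);cv2.imwrite('pics/c4.png',cv2.resize(cv2.imread('pics/c4.png'),(800,358)))"
```

```text
t 7.45 pos [ 0.5092 -0.3057  0.148 ] th 85.26 tilt [-0.0013  0.0017 -1.    ] op 0.04 F [-0.38  0.04 -0.44]
-> d [-0.25  0.3  14.2 ] tw 0.06 rows>= 3
```

View pics/c4.png

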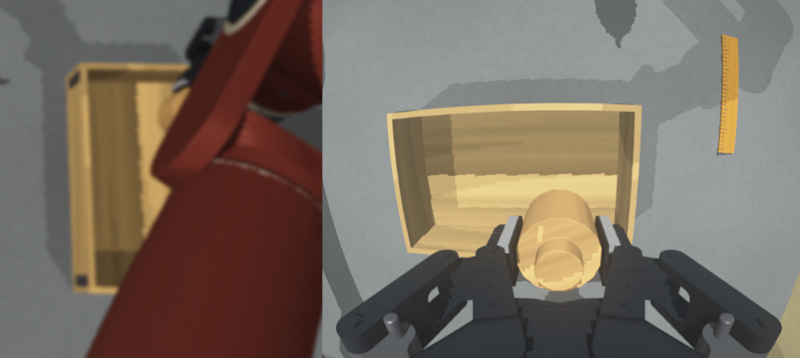

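Emit:
{"method": "move_arm", "body": {"increments": [[-0.2, 0.3, 3, 0, 3.5], [-0.2, 0.3, 7, 0, 3.5], [-0.2, 0.3, 10.5, 0, 3.5], [-0.2, 0.3, 12.5, 0, 3.5], [-0.2, 0.3, 13.6, 0, 3.5]]}}

```text
t: 8.18
tool_pos: [0.5123, -0.3087, 0.0123]
tool_rot: [-2.311, -2.127, 0.0]
contact_force: [0.6, -0.5, -0.6]
opening: 0.0402
```

Emit:
{"method": "move_arm", "body": {"increments": [[0, 0, 0.2, 0, 3.5], [0, 0, 0.4, 0, 3.5], [0, 0, 0.5, 0, 3.5], [0, 0, 0.5, 0, 3.5]]}}

```text
t: 8.68
tool_pos: [0.5127, -0.3098, 0.0086]
tool_rot: [2.312, 2.126, 0.0]
contact_force: [-0.3, 0.6, -1.0]
opening: 0.0402
```

```bash
python3 -c "
from h import *
goto(.5118,-.3082,.006,85.2);snap('wrist','w5')"
```

```text
t 8.68 pos [ 0.5127 -0.3098  0.0086] th 85.2 tilt [ 8.e-04 -6.e-04 -1.e+00] op 0.0402 F [-0.26  0.61 -0.97]
-> d [ 0.15 -0.11  0.26] tw 0.0 rows>= 1
```

View pics/w5.png

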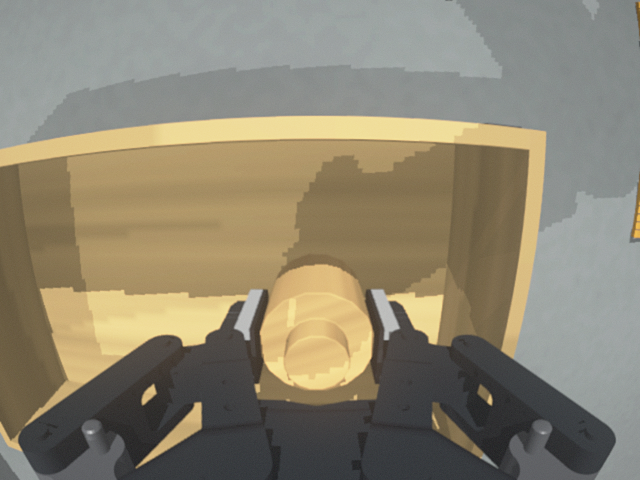

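Emit:
{"method": "move_arm", "body": {"increments": [[0, 0, 0.1, 0, 3.5], [0, 0, 0.2, 0, 3.5], [0, 0, 0.3, 0, 3.5], [0, 0, 0.3, 0, 3.5]]}}

```text
t: 9.22
tool_pos: [0.5124, -0.3095, 0.0054]
tool_rot: [-2.312, -2.127, 0.0]
contact_force: [-2.0, 1.6, 3.1]
opening: 0.0401
```

Contact (+3 N). Release and rise.

Emit:
{"method": "move_arm", "body": {"increments": [[0, 0, 0, 0, 6], [0, 0, 0, 0, 6], [0, 0, -2, 0, 6], [0, 0, -6, 0, 6], [0, 0, -12, 0, 6]]}}

```text
t: 9.85
tool_pos: [0.5113, -0.3087, 0.1255]
tool_rot: [-2.31, -2.124, 0.001]
contact_force: [1.6, -0.3, 0.3]
opening: 0.06
```

```bash
python3 -c "
from h import *
snap('wrist','w6')
goto(.4464,.0855,.13,85.2)"
```

```text
t 9.9 pos [ 0.5165 -0.3125  0.1374] th 85.22 tilt [ 0.0114 -0.0089 -0.9999] op 0.06 F [ 4.25 -2.28  6.58]
-> d [ 39.08 -10.3    0.3 ] tw 0.02 rows>= 7
```

View pics/w6.png

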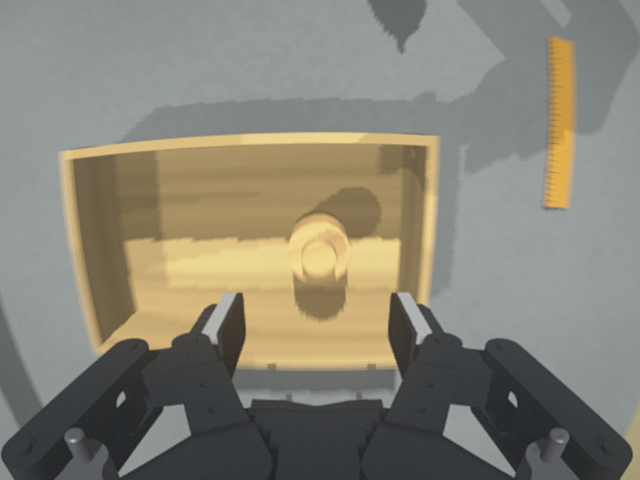

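Emit:
{"method": "move_arm", "body": {"increments": [[5, -1.3, 0, 0, 6], [11, -2.8, 0, 0, 7], [17, -4.4, 0, 0, 8.5], [23, -5.9, 0, 0, 8.5], [29, -7.5, 0, 0, 8.5]]}}

```text
t: 10.52
tool_pos: [0.462, -0.0126, 0.1267]
tool_rot: [2.311, 2.124, 0.003]
contact_force: [0.7, 0.6, 0.6]
opening: 0.0847
```

Emit:
{"method": "move_arm", "body": {"increments": [[5, -1.2, 0, 0, 8.5], [8.5, -2.2, 0, 0, 8.5], [9.8, -2.5, 0, 0, 8.5], [9.8, -2.5, 0, 0, 8.5], [9.8, -2.5, 0, 0, 8.5]]}}

```text
t: 11.15
tool_pos: [0.4456, 0.0846, 0.1254]
tool_rot: [2.313, 2.125, 0.0]
contact_force: [-0.6, 0.3, 0.2]
opening: 0.0847
```

```bash
python3 -c "
from h import *
snap('wrist','w7')
goto(.4464,.0855,0,85.2)"
```

```text
t 11.2 pos [0.4456 0.0844 0.1252] th 85.11 tilt [ 2.e-04 -4.e-04 -1.e+00] op 0.085 F [-0.27 -0.52 -0.02]
-> d [ 0.12  0.07 12.52] tw -0.09 rows>= 3
```

View pics/w7.png

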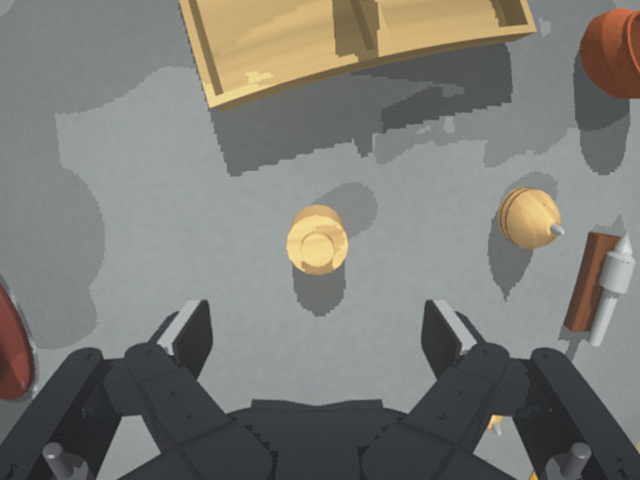

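Emit:
{"method": "move_arm", "body": {"increments": [[0.1, 0.1, 4, 0, 8.5], [0.1, 0.1, 8, 0, 8.5], [0.1, 0.1, 11, 0, 8.5], [0.1, 0.1, 12.3, 0, 8.5], [0.1, 0.1, 12.5, 0, 8.5]]}}

```text
t: 11.82
tool_pos: [0.4461, 0.0858, -0.0004]
tool_rot: [-2.313, -2.125, 0.002]
contact_force: [0.2, 0.2, 0.8]
opening: 0.0848
```

Emit:
{"method": "move_arm", "body": {"increments": [[0, 0, 0, 0, 3.5], [0, 0, 0, 0, 3.5], [0, 0, 0, 0, 3.5], [0, 0, 0, 0, 3.5], [0, 0, 0, 0, 3.5]]}}

```text
t: 12.45
tool_pos: [0.4476, 0.0865, 0.0014]
tool_rot: [2.311, 2.126, 0.003]
contact_force: [-0.6, -0.1, 6.9]
opening: 0.0403
```

Emit:
{"method": "move_arm", "body": {"increments": [[0, 0, 0, 0, 3.5], [0, 0, -2, 0, 3.5], [0, 0, -7, 0, 3.5], [0, 0, -12, 0, 3.5], [0, 0, -15, 0, 3.5]]}}

```text
t: 13.08
tool_pos: [0.4471, 0.0865, 0.1528]
tool_rot: [2.31, 2.125, 0.004]
contact_force: [1.3, 0.2, -1.1]
opening: 0.0399
```

```bash
python3 -c "
from h import *
snap('wrist','w8')
goto(.4122,-.2998,.15,85.2)"
```

```text
t 13.12 pos [0.4492 0.0866 0.1567] th 85.22 tilt [ 9.4e-03  3.0e-04 -1.0e+00] op 0.0396 F [1.92 0.91 2.26]
-> d [-38.82  -0.48   0.62] tw 0.02 rows>= 7
```

View pics/w8.png

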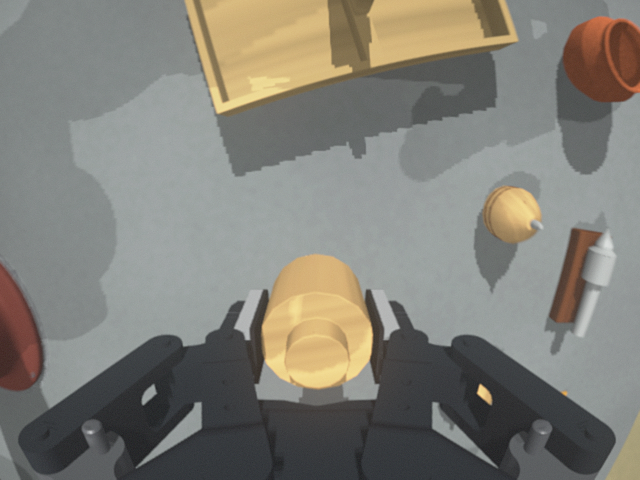

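Emit:
{"method": "move_arm", "body": {"increments": [[-5, 0, 0, 0, 3.5], [-11, -0.1, 0, 0, 3.5], [-17, -0.2, 0, 0, 3.5], [-23, -0.2, 0, 0, 3.5], [-29, -0.3, 0, 0, 3.5]]}}

```text
t: 13.75
tool_pos: [0.4182, -0.2039, 0.1492]
tool_rot: [-2.312, -2.126, -0.0]
contact_force: [0.7, 0.0, -1.1]
opening: 0.0399
```

Emit:
{"method": "move_arm", "body": {"increments": [[-5, 0, 0, 0, 3.5], [-8.5, 0, 0, 0, 3.5], [-9.6, 0, 0, 0, 3.5], [-9.6, 0, 0, 0, 3.5], [-9.6, 0, 0, 0, 3.5]]}}

```text
t: 14.38
tool_pos: [0.4111, -0.2967, 0.1496]
tool_rot: [-2.31, -2.127, -0.001]
contact_force: [0.2, -0.0, -0.9]
opening: 0.0401
```

```bash
python3 -c "
from h import *
snap('wrist','w9')
goto(.4122,-.2998,.010,85.2)"
```

```text
t 14.43 pos [ 0.4112 -0.2967  0.1497] th 85.3 tilt [-2.e-04  6.e-04 -1.e+00] op 0.04 F [ 0.26 -0.25 -1.  ]
-> d [-0.31  0.13 13.97] tw 0.1 rows>= 3
```

View pics/w9.png

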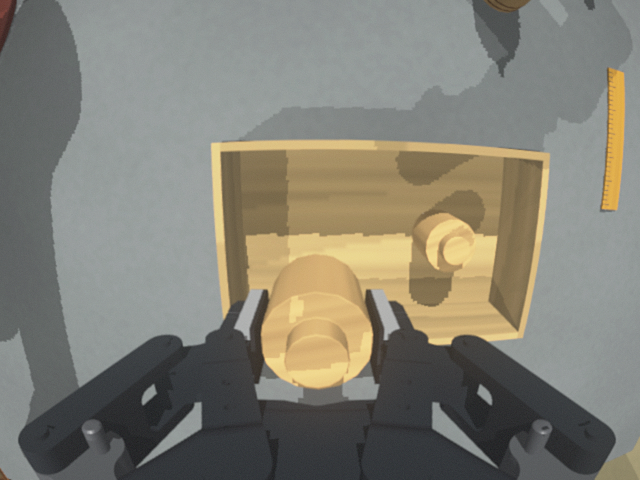

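Emit:
{"method": "move_arm", "body": {"increments": [[-0.3, 0.1, 3, 0, 3.5], [-0.3, 0.1, 7, 0, 3.5], [-0.3, 0.1, 10.5, 0, 3.5], [-0.3, 0.1, 12.7, 0, 3.5], [-0.3, 0.1, 13.6, 0, 3.5]]}}

```text
t: 15.05
tool_pos: [0.4112, -0.2993, 0.0125]
tool_rot: [-2.309, -2.126, 0.0]
contact_force: [0.1, 0.4, 1.2]
opening: 0.0398
```

Emit:
{"method": "move_arm", "body": {"increments": [[0, 0, 0.2, 0, 3.5], [0, 0, 0.4, 0, 3.5], [0, 0, 0.5, 0, 3.5], [0, 0, 0.6, 0, 3.5], [0, 0, 0.7, 0, 3.5]]}}

```text
t: 15.68
tool_pos: [0.4119, -0.3013, 0.0074]
tool_rot: [2.312, 2.126, -0.0]
contact_force: [-2.8, 1.9, 7.1]
opening: 0.0404
```

Emit:
{"method": "move_arm", "body": {"increments": [[0, 0, 0, 0, 6], [0, 0, 0, 0, 6], [0, 0, -2, 0, 6], [0, 0, -7, 0, 6], [0, 0, -13, 0, 6]]}}

```text
t: 16.3
tool_pos: [0.4108, -0.3002, 0.1369]
tool_rot: [-2.31, -2.124, 0.0]
contact_force: [0.6, -0.4, 0.8]
opening: 0.0602
```

Emit:
{"method": "move_arm", "body": {"increments": [[0, 0, -3, 0, 6], [0, 0, -6, 0, 6], [0, 0, -6, 0, 6]]}}

```text
t: 16.68
tool_pos: [0.413, -0.3023, 0.2002]
tool_rot: [2.308, 2.122, 0.001]
contact_force: [-0.6, -0.3, 1.1]
opening: 0.0598
```

```bash
python3 -c "
from h import *
snap('wrist','w10')
goto(.4856,.2806,.2,102)"
```

```text
t 16.73 pos [ 0.4122 -0.3015  0.1979] th 85.21 tilt [ 0.0016 -0.0016 -1.    ] op 0.0598 F [ 0.22 -0.31 -0.4 ]
-> d [58.62  2.46 -0.29] tw -16.79 rows>= 10
```

View pics/w10.png

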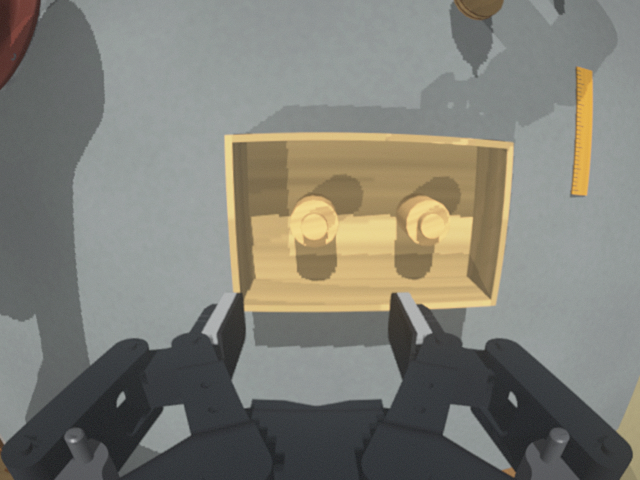

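```bash
python3 -c "
from h import *
a=cv2.imread('pics/w10.png')
P=[(226,136),(513,143),(496,304),(235,312)]
t=[cv2.resize(a[y-20:y+20,x-26:x+26],None,fx=7,fy=7,interpolation=2) for x,y in P]
cv2.imwrite('pics/c10.png',np.vstack([np.hstack(t[:2]),np.hstack([t[3],t[2]])]))"
```

```text
(no output)
```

View pics/c10.png

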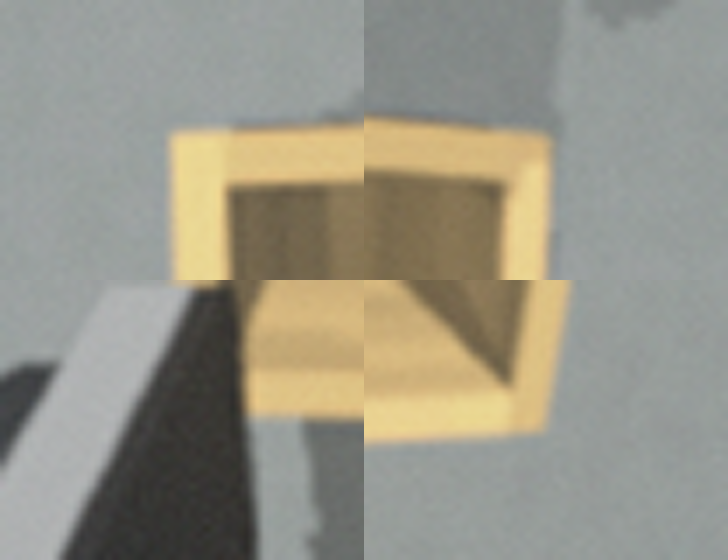

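```bash
python3 -c "
from h import *
d=ld('w10')
W=np.array([onz(d,u-.4,v-.4,.07,True)[:2] for u,v in [(224.3,134.6),(513.9,141.9),(495.9,305.7)]])
print(W, np.linalg.norm(W[1]-W[0]),np.linalg.norm(W[2]-W[1]))
l=W[1]-W[0]; s=W[2]-W[1]
print('yaw',np.degrees(np.arctan2(l[1],l[0])),np.degrees(np.arctan2(s[1],s[0]))+90,'ctr',(W[0]+W[2])/2)
"
```

```text
[[ 0.3467455  -0.22032665]
 [ 0.58665947 -0.23944253]
 [ 0.57483133 -0.38973676]] 0.24067431756450722 0.15075895333531306
yaw -4.555592725692355 -4.499897042505481 ctr [ 0.46078841 -0.3050317 ]
```

Emit:
{"method": "move_arm", "body": {"increments": [[5, 0.2, 0, -3, 6], [11, 0.5, 0, -6, 6], [17, 0.7, 0, -9, 6], [23, 1, 0, -13, 6], [29, 1.2, 0, -16.8, 6]]}}

```text
t: 17.35
tool_pos: [0.4469, -0.0111, 0.1948]
tool_rot: [-1.973, -2.441, 0.002]
contact_force: [-0.2, 0.4, 0.3]
opening: 0.0599
```

```bash
python3 -c "
from h import *
goto(.4700,.2100,.2,102)"
```

```text
t 17.35 pos [ 0.4469 -0.0111  0.1948] th 102.11 tilt [-2.7e-03  6.0e-04 -1.0e+00] op 0.0599 F [-0.19  0.39  0.29]
-> d [21.13  6.9  -0.52] tw 0.11 rows>= 4
```

Emit:
{"method": "move_arm", "body": {"increments": [[5, 1.7, 0, 0, 5], [11, 3.6, 0, 0, 5], [17, 5.5, -0.3, 0, 5], [20.5, 6.7, -0.5, 0, 5], [21, 6.9, -0.5, 0, 5]]}}

```text
t: 17.98
tool_pos: [0.4706, 0.2084, 0.1997]
tool_rot: [-1.971, -2.443, 0.005]
contact_force: [-0.1, -0.0, -0.2]
opening: 0.0499
```

Emit:
{"method": "move_arm", "body": {"increments": [[0, 0, 0, 0, 5], [0, 0, 0, 0, 5]]}}

```text
t: 18.23
tool_pos: [0.4715, 0.2055, 0.2011]
tool_rot: [-1.978, -2.44, 0.002]
contact_force: [0.4, -0.5, 0.4]
opening: 0.0497
```

```bash
python3 -c "
from h import *
snap('wrist','w11')
goto(.4856,.2806,.2,102)"
```

```text
t 18.27 pos [0.4716 0.2055 0.2015] th 101.91 tilt [-7.e-04 -4.e-04 -1.e+00] op 0.0497 F [ 0.33 -0.29 -0.46]
-> d [7.06 2.92 0.14] tw -0.09 rows>= 2
```

View pics/w11.png

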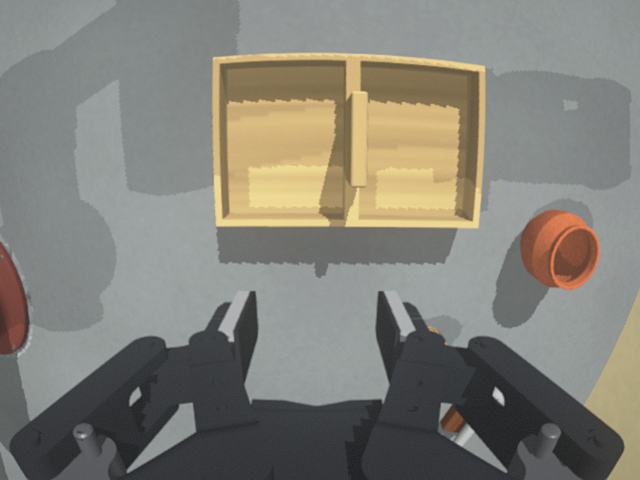

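```bash
python3 -c "
from h import *
a=cv2.imread('pics/w11.png')
P=[(214,58),(485,68),(478,226),(218,226)]
t=[cv2.resize(a[y-20:y+20,x-26:x+26],None,fx=7,fy=7,interpolation=2) for x,y in P]
h=cv2.resize(a[80:200,320:395],None,fx=4.667,fy=4.667,interpolation=2)
cv2.imwrite('pics/c11.png',np.vstack([np.hstack(t[:2]),np.hstack([t[3],t[2]])])); cv2.imwrite('pics/c11h.png',h)"
```

```text
(no output)
```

View pics/c11.png

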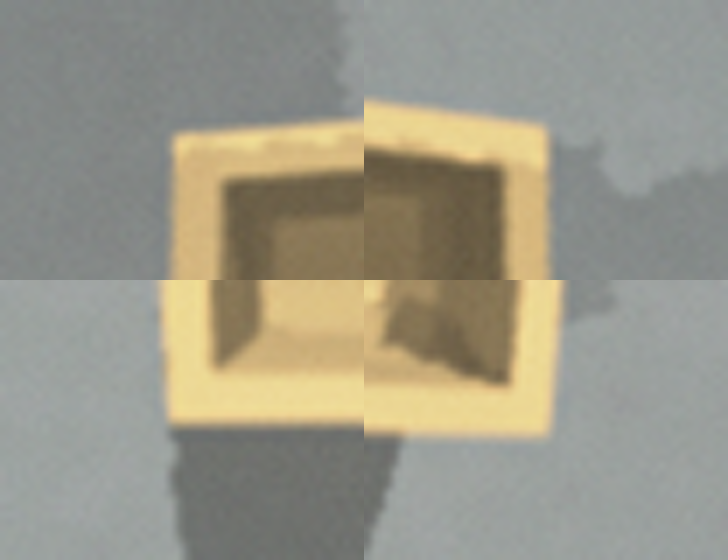

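View pics/c11h.png

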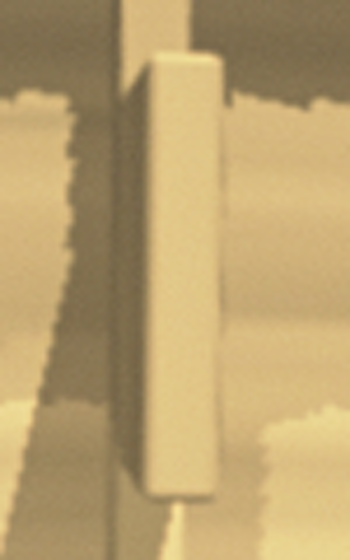

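```bash
python3 -c "
from h import *
d=ld('w11')
W=np.array([onz(d,u-.4,v-.4,.045,True)[:2] for u,v in [(212.9,57),(485.3,66.3),(478.9,228.3),(216,226.7)]])
print(W.round(4).tolist(), [np.linalg.norm(W[i-1]-W[i]).round(4) for i in range(4)])
l=W[1]-W[0]+W[2]-W[3]; s=W[2]-W[1]+W[3]-W[0]
print('yaw',np.degrees(np.arctan2(l[1],l[0])),np.degrees(np.arctan2(s[1],s[0]))+90,'ctr',W.mean(0))
print('handle',onz(d,358.9,139,.095,True))
"
```

```text
[[0.3523, 0.3311], [0.5884, 0.3796], [0.6195, 0.2323], [0.3828, 0.1829]] [np.float64(0.1513), np.float64(0.241), np.float64(0.1505), np.float64(0.2418)]
yaw 11.6937785078611 11.793221635565644 ctr [0.48573923 0.28148128]
handle [0.48546245 0.28143911 0.095     ]
```

```bash
python3 -c "
from h import *
goto(.4857,.2812,.048,101.75)"
```

```text
t 18.27 pos [0.4716 0.2055 0.2015] th 101.91 tilt [-7.e-04 -4.e-04 -1.e+00] op 0.0497 F [ 0.33 -0.29 -0.46]
-> d [ 7.12  2.95 15.34] tw 0.16 rows>= 3
```

Emit:
{"method": "move_arm", "body": {"increments": [[4, 1.6, 0, 0, 5], [6.8, 2.8, 0, 0, 5], [7.1, 2.9, 2, 0, 5], [7.1, 2.9, 6, 0, 5], [7.1, 2.9, 8, 0, 5]]}}

```text
t: 18.9
tool_pos: [0.4834, 0.2801, 0.1182]
tool_rot: [-1.977, -2.439, 0.008]
contact_force: [-0.8, 0.1, 0.1]
opening: 0.0502
```

```bash
python3 -c "
from h import *
goto(.4857,.2812,.048,101.75);snap('wrist','w12')"
```

```text
t 18.9 pos [0.4834 0.2801 0.1182] th 101.93 tilt [-0.0048 -0.0024 -1.    ] op 0.0502 F [-0.83  0.13  0.12]
-> d [0.07 0.28 7.02] tw 0.18 rows>= 2
```

View pics/w12.png

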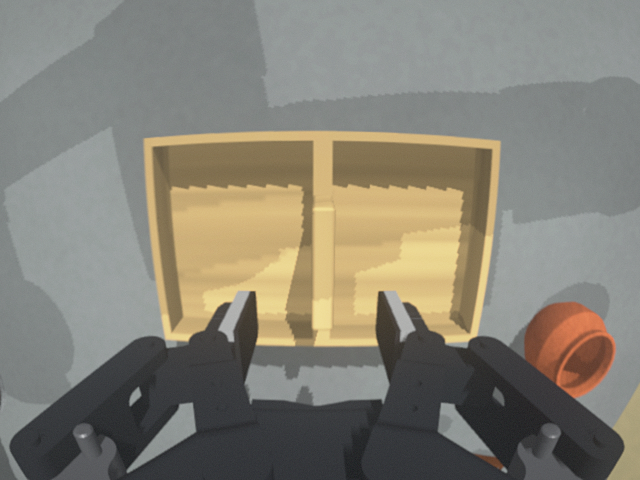

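Emit:
{"method": "move_arm", "body": {"increments": [[0.1, 0.25, 2, 0.2, 5], [0.1, 0.25, 4.5, 0.2, 5], [0.1, 0.25, 6.3, 0.2, 5], [0.1, 0.25, 7, 0.2, 5], [0.1, 0.25, 7, 0.2, 5]]}}

```text
t: 19.58
tool_pos: [0.4877, 0.2836, 0.0519]
tool_rot: [-1.981, -2.438, 0.0]
contact_force: [0.9, 0.3, -0.6]
opening: 0.0498
```

```bash
python3 -c "
from h import *
goto(.4857,.2812,.048,101.75);snap('side','s13')
a=cv2.imread('pics/s13.png'); cv2.imwrite('pics/s13c.png',cv2.resize(a[220:440,220:470],None,fx=3,fy=2.7,interpolation=2))"
```

```text
t 19.57 pos [0.4877 0.2836 0.0519] th 101.8 tilt [-2.e-04 -1.e-04 -1.e+00] op 0.0498 F [ 0.92  0.26 -0.61]
-> d [-0.2  -0.24  0.39] tw 0.05 rows>= 1
```

View pics/s13c.png

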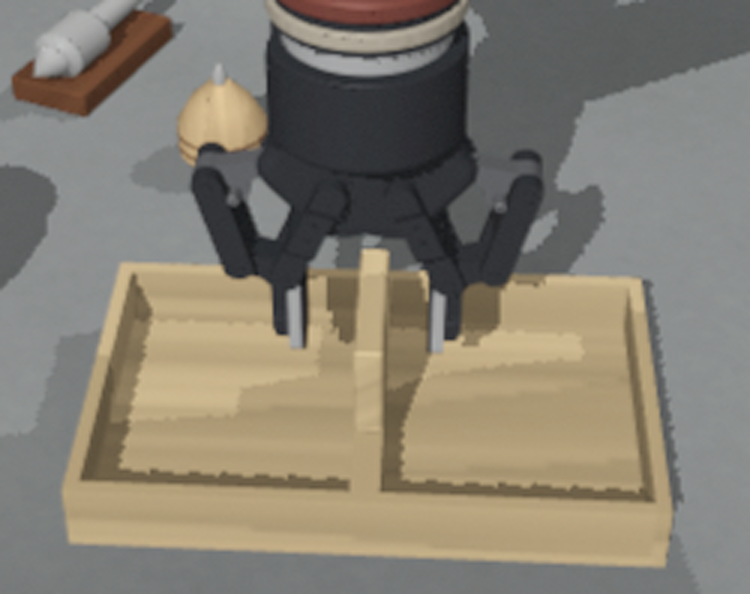

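Emit:
{"method": "move_arm", "body": {"increments": [[-0.2, -0.2, 0.3, 0, 5], [-0.2, -0.2, 0.3, 0, 5], [-0.2, -0.2, 0.3, 0, 2], [-0.2, -0.2, 0.3, 0, 0.5], [-0.2, -0.2, 0.3, 0, 0.5]], "newtons": 80}}

```text
t: 20.25
tool_pos: [0.4863, 0.2814, 0.0494]
tool_rot: [1.981, 2.438, 0.001]
contact_force: [0.4, 0.6, 0.9]
opening: 0.0105
```

Emit:
{"method": "move_arm", "body": {"increments": [[0, 0, 0, 0, 0.5], [0, 0, 0, 0, 0.5], [0, 0, 0, 0, 0.5], [0, 0, 0, 0, 0.5]]}}

```text
t: 20.75
tool_pos: [0.4863, 0.2814, 0.0494]
tool_rot: [1.981, 2.438, 0.001]
contact_force: [0.6, -0.1, 3.4]
opening: 0.0111
```

```bash
python3 -c "
from h import *
goto(.4857,.2812,.048,101.75);snap('wrist','w14')"
```

```text
t 20.75 pos [0.4863 0.2814 0.0494] th 101.81 tilt [ 6.e-04  3.e-04 -1.e+00] op 0.0111 F [ 0.56 -0.06  3.41]
-> d [-0.01 -0.06  0.14] tw 0.06 rows>= 1
```

View pics/w14.png

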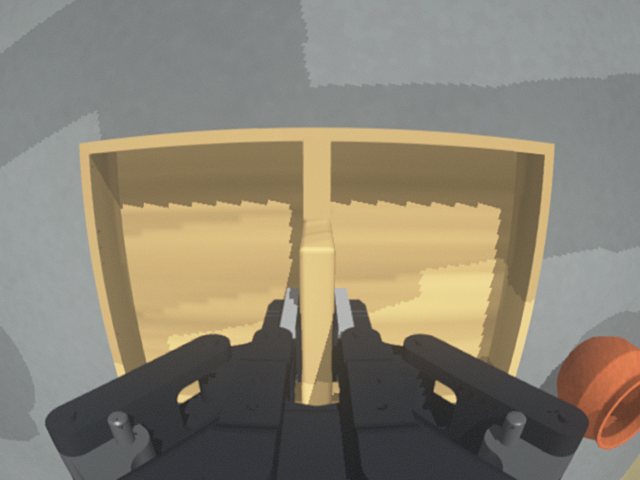

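Emit:
{"method": "move_arm", "body": {"increments": [[0, 0, -1, 0, 0.5], [0, 0, -3, 0, 0.5], [0, 0, -6.5, 0, 0.5], [0, 0, -10.5, 0, 0.5], [0, 0, -14, 0, 0.5]]}}

```text
t: 21.42
tool_pos: [0.4859, 0.2812, 0.1913]
tool_rot: [1.981, 2.438, 0.001]
contact_force: [-0.4, 0.0, -3.8]
opening: 0.0106
```

Emit:
{"method": "move_arm", "body": {"increments": [[0, 0, -1, 0, 0.5], [0, 0, -1, 0, 0.5]]}}

```text
t: 21.68
tool_pos: [0.486, 0.2813, 0.1992]
tool_rot: [1.981, 2.438, 0.001]
contact_force: [0.2, -0.4, -3.8]
opening: 0.0105
```

```bash
python3 -c "
from h import *
goto(.4612,-.3048,.2,85.4);snap('side','s15')"
```

```text
t 21.68 pos [0.486  0.2813 0.1992] th 101.81 tilt [ 6.e-04  3.e-04 -1.e+00] op 0.0105 F [ 0.24 -0.44 -3.76]
-> d [-56.86 -14.42  -0.09] tw 16.41 rows>= 10
```

View pics/s15.png

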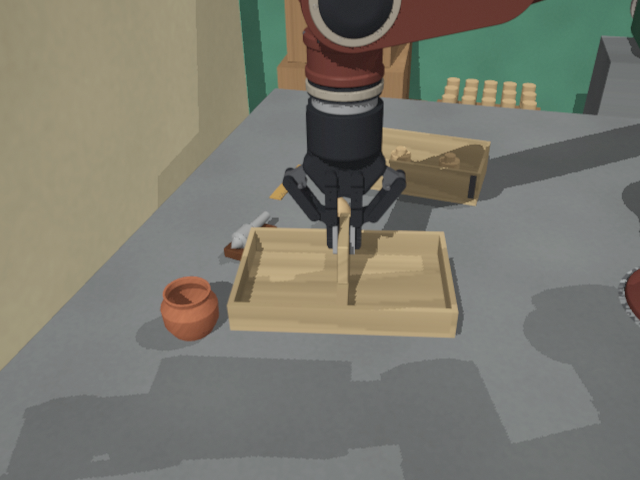

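Emit:
{"method": "move_arm", "body": {"increments": [[-2.5, -0.6, 0, 0, 0.5], [-6.5, -1.6, 0, 0, 0.5], [-11, -2.8, 0, 0, 0.5], [-15.5, -3.9, 0, 0, 0.5], [-20, -5.1, 0, 0, 0.5]]}}

```text
t: 22.35
tool_pos: [0.4755, 0.0737, 0.1963]
tool_rot: [-1.979, -2.436, 0.004]
contact_force: [0.5, 0.1, -4.9]
opening: 0.0108
```

Emit:
{"method": "move_arm", "body": {"increments": [[-4.5, -1.1, 0, 3, 0.5], [-9, -2.3, 0, 6, 0.5], [-13.5, -3.4, 0, 9, 0.5], [-18, -4.6, 0, 12, 0.5], [-22.5, -5.7, 0, 15, 0.5]]}}

```text
t: 22.98
tool_pos: [0.4658, -0.1577, 0.1963]
tool_rot: [-2.282, -2.154, 0.002]
contact_force: [1.0, -0.1, -4.1]
opening: 0.0108
```

```bash
python3 -c "
from h import *
goto(.4612,-.3048,.2,85.4)"
```

```text
t 22.98 pos [ 0.4658 -0.1577  0.1963] th 86.7 tilt [-0.0036  0.0021 -1.    ] op 0.0108 F [ 1.04 -0.09 -4.11]
-> d [-14.71   0.39  -0.4 ] tw 1.3 rows>= 3
```

Emit:
{"method": "move_arm", "body": {"increments": [[-4.5, 0.1, 0, 0.5, 0.5], [-8.5, 0.2, 0, 1, 0.5], [-11.5, 0.3, 0, 1.3, 0.5], [-13.5, 0.4, 0, 1.3, 0.5], [-14.5, 0.4, 0, 1.3, 0.5]]}}

```text
t: 23.6
tool_pos: [0.4626, -0.3019, 0.1974]
tool_rot: [-2.305, -2.13, -0.0]
contact_force: [0.2, 0.4, -4.2]
opening: 0.0102
```

Emit:
{"method": "move_arm", "body": {"increments": [[0, 0, 0, 0, 0.5], [0, 0, 0, 0, 0.5], [0, 0, 0, 0, 0.5]]}}

```text
t: 23.98
tool_pos: [0.4634, -0.301, 0.1991]
tool_rot: [2.306, 2.134, 0.0]
contact_force: [-0.2, 0.5, -4.2]
opening: 0.0108
```

```bash
python3 -c "
from h import *
goto(.4612,-.3048,.14,85.4);snap('wrist','w16');snap('side','s16')"
```

```text
t 23.98 pos [ 0.4634 -0.301   0.1991] th 85.58 tilt [ 2.e-04  1.e-04 -1.e+00] op 0.0108 F [-0.16  0.49 -4.16]
-> d [-0.4  -0.19  5.91] tw 0.18 rows>= 1
```

View pics/w16.png

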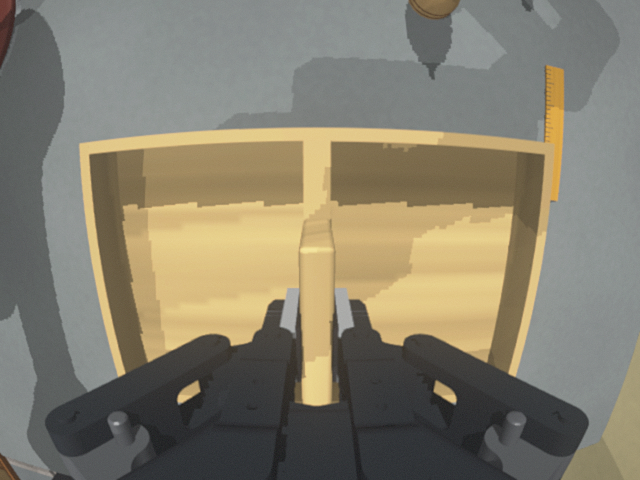

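View pics/s16.png

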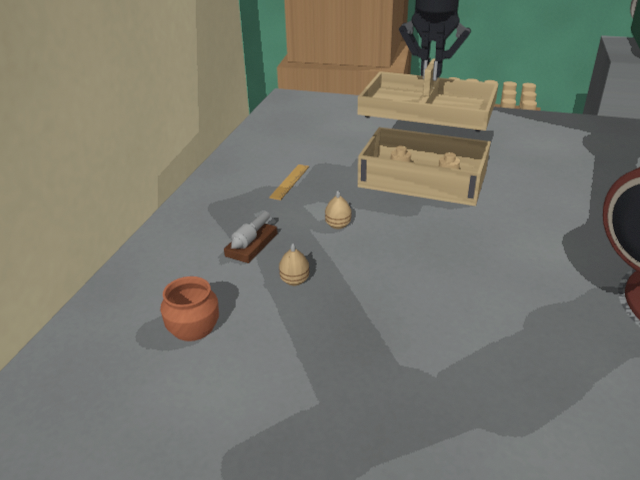

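```bash
python3 -c "
from h import *
a=cv2.imread('pics/w16.png')
t=[cv2.resize(a[y-20:y+20,x-26:x+26],None,fx=7,fy=7,interpolation=2) for x,y in [(80,143),(555,143)]]
cv2.imwrite('pics/c16.png',np.hstack(t))
a=cv2.imread('pics/s16.png');cv2.imwrite('pics/s16c.png',cv2.resize(a[60:210,340:510],None,fx=4.5,fy=4,interpolation=2))
"
```

```text
(no output)
```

View pics/c16.png

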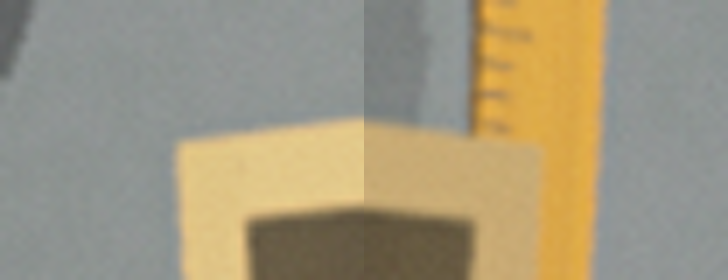

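View pics/s16c.png

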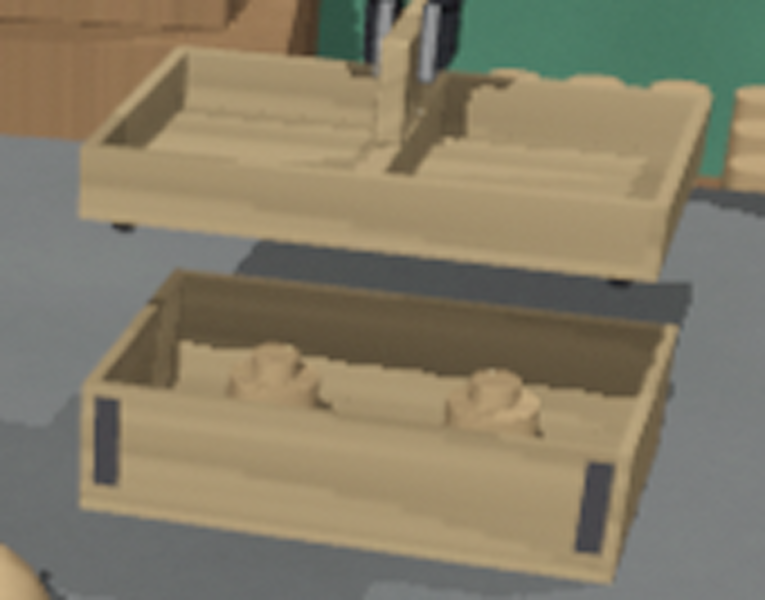

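```bash
python3 -c "
from h import *
d=ld('w16');z=.1991-.0044
A=onz(d,79,143,z,True)[:2];B=onz(d,553.9,144,z,True)[:2];print(A,B,np.linalg.norm(B-A))
for k in (z-.003,z,z+.003):
  A=onz(d,79,143,k,True)[:2];B=onz(d,553.9,144,k,True)[:2];l=(B-A)/np.linalg.norm(B-A); n=np.array([-l[1],l[0]]); print(k,np.linalg.norm(B-A),'yaw',np.degrees(np.arctan2(l[1],l[0])),'ctr',(A+B)/2-.075*n)
"
```

```text
[ 0.34835023 -0.21671557] [ 0.58864024 -0.23569156] 0.24103812754615606
0.1917 0.24541364791306602 yaw -4.515346073465461 ctr [ 0.46259534 -0.30084607]
0.1947 0.24103812754615606 yaw -4.515346073465459 ctr [ 0.46259078 -0.30097078]
0.19770000000000001 0.23666260717924603 yaw -4.515346073465466 ctr [ 0.46258622 -0.3010955 ]
```

Emit:
{"method": "move_arm", "body": {"increments": [[-0.4, -0.16, 2, 0, 0.5], [-0.4, -0.16, 4.5, 0, 0.5], [-0.4, -0.16, 6.5, 0, 0.5], [-0.4, -0.16, 7.2, 0, 0.5], [-0.4, -0.16, 7.2, 0, 0.5]]}}

```text
t: 24.7
tool_pos: [0.461, -0.3055, 0.1263]
tool_rot: [-2.306, -2.132, 0.0]
contact_force: [1.1, 0.4, -4.1]
opening: 0.0106
```

Emit:
{"method": "move_arm", "body": {"increments": [[0, 0, 0, 0, 0.5], [0, 0, 0, 0, 0.5]]}}

```text
t: 24.95
tool_pos: [0.4619, -0.3062, 0.1282]
tool_rot: [2.305, 2.131, 0.0]
contact_force: [0.5, -0.2, -5.1]
opening: 0.011
```

```bash
python3 -c "
from h import *
goto(.4618,-.3048,.109,85.5);snap('side','s17')
a=cv2.imread('pics/s17.png');cv2.imwrite('pics/s17c.png',cv2.resize(a[90:210,340:510],None,fx=4.5,fy=4.5,interpolation=2))"
```

```text
t 24.95 pos [ 0.4619 -0.3062  0.1282] th 85.51 tilt [ 0.0016 -0.0014 -1.    ] op 0.011 F [ 0.47 -0.19 -5.12]
-> d [ 0.14 -0.03  1.92] tw 0.01 rows>= 1
```

View pics/s17c.png

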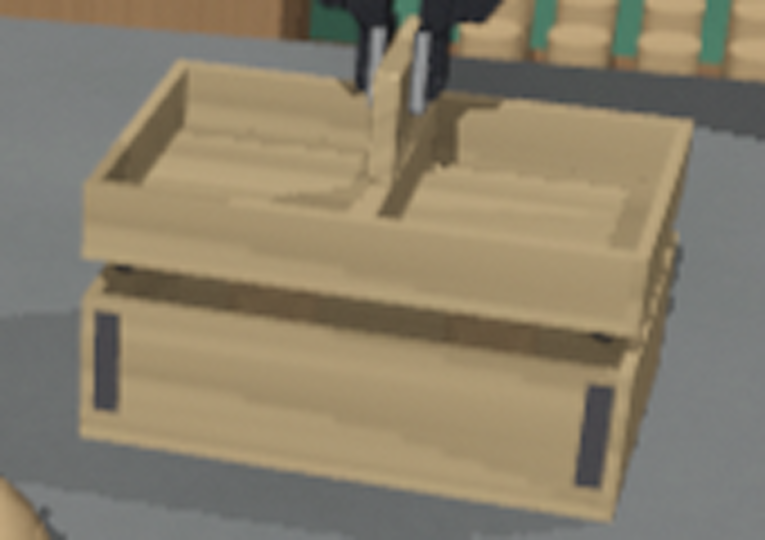

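Emit:
{"method": "move_arm", "body": {"increments": [[0.1, 0, 0.3, 0, 0.5], [0.1, 0, 0.6, 0, 0.5], [0.1, 0, 0.8, 0, 0.5], [0.1, 0, 1.0, 0, 0.5], [0.1, 0, 1.0, 0, 0.5]]}}

```text
t: 25.62
tool_pos: [0.4612, -0.3046, 0.1167]
tool_rot: [-2.306, -2.132, 0.0]
contact_force: [-0.3, -0.0, -4.3]
opening: 0.0107
```

Emit:
{"method": "move_arm", "body": {"increments": [[0, 0, 0.2, 0, 0.5], [0, 0, 0.4, 0, 0.5], [0, 0, 0.4, 0, 0.5]]}}

```text
t: 26.0
tool_pos: [0.4612, -0.3045, 0.1127]
tool_rot: [-2.306, -2.132, 0.0]
contact_force: [0.3, -0.5, -4.0]
opening: 0.0109
```

```bash
python3 -c "
from h import *
goto(.4618,-.3048,.109,85.5)"
```

```text
t 26.0 pos [ 0.4612 -0.3045  0.1127] th 85.51 tilt [-4.e-04  4.e-04 -1.e+00] op 0.0109 F [ 0.29 -0.49 -3.98]
-> d [-0.02  0.06  0.37] tw 0.01 rows>= 1
```

Feet are inside without contact (force still the tray weight). Continue down.

Emit:
{"method": "move_arm", "body": {"increments": [[0, 0, 0.1, 0, 0.5], [0, 0, 0.2, 0, 0.5], [0, 0, 0.3, 0, 0.5], [0, 0, 0.4, 0, 0.5], [0, 0, 0.4, 0, 0.5]]}}

```text
t: 26.62
tool_pos: [0.4614, -0.3047, 0.1094]
tool_rot: [-2.307, -2.133, 0.0]
contact_force: [-1.0, 0.8, -0.9]
opening: 0.0108
```

```bash
python3 -c "
from h import *
goto(.4618,-.3048,.109,85.5);snap('side','s18')
a=cv2.imread('pics/s18.png');cv2.imwrite('pics/s18c.png',cv2.resize(a[90:210,340:510],None,fx=4.5,fy=4.5,interpolation=2))"
```

```text
t 26.62 pos [ 0.4614 -0.3047  0.1094] th 85.51 tilt [-1.e-04 -0.e+00 -1.e+00] op 0.0108 F [-1.01  0.82 -0.87]
-> d [-0.01  0.04  0.04] tw 0.01 rows>= 1
```

View pics/s18c.png

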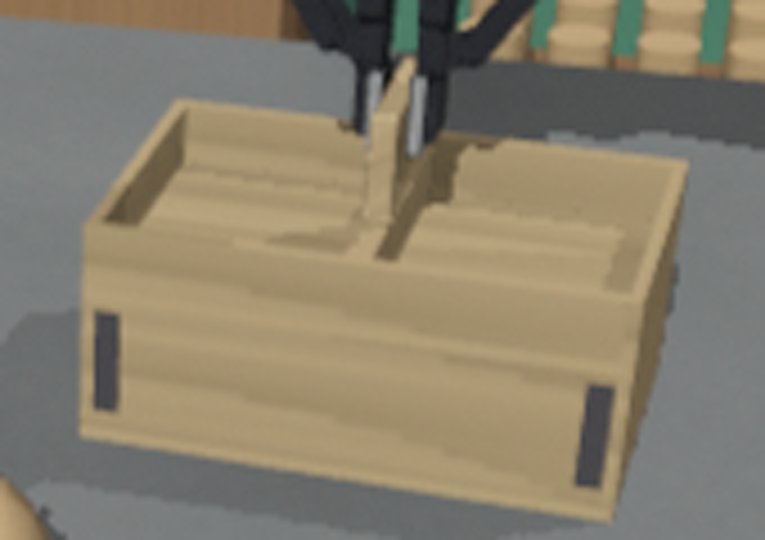

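Emit:
{"method": "move_arm", "body": {"increments": [[0, 0, 0.05, 0, 0.5], [0, 0, 0.05, 0, 4], [0, 0, 0.05, 0, 4], [0, 0, 0.05, 0, 4], [0, 0, -2, 0, 4]]}}

```text
t: 27.3
tool_pos: [0.4603, -0.3037, 0.1277]
tool_rot: [-2.304, -2.13, 0.001]
contact_force: [-0.4, 0.3, 0.0]
opening: 0.0401
```

Emit:
{"method": "move_arm", "body": {"increments": [[0, 0, -4, 0, 5], [0, 0, -9, 0, 8.5], [0, 0, -11, 0, 8.5], [0, 0, -11, 0, 8.5]]}}

```text
t: 27.8
tool_pos: [0.4622, -0.3054, 0.2417]
tool_rot: [2.303, 2.13, 0.001]
contact_force: [-0.3, -0.0, -0.7]
opening: 0.0849
```

```bash
python3 -c "
from h import *
goto(.5880,-.0892,.2,0);snap('wrist','w19')"
```

```text
t 27.8 pos [ 0.4622 -0.3054  0.2417] th 85.51 tilt [ 0.0035 -0.0031 -1.    ] op 0.0849 F [-0.26 -0.02 -0.68]
-> d [22.55 10.83  4.15] tw 85.51 rows>= 8
```

View pics/w19.png

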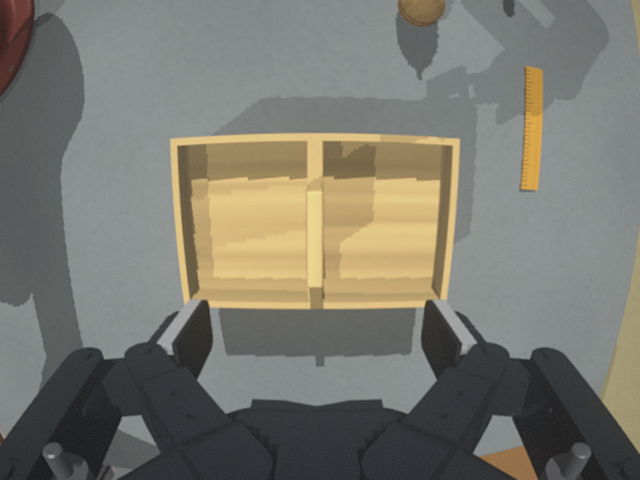

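Emit:
{"method": "move_arm", "body": {"increments": [[4.5, 2.2, 0, 10, 8.5], [9, 4.4, 1, 20, 8.5], [13.5, 6.5, 2, 30, 8.5], [18, 8.6, 3, 40, 8.5], [22, 10.6, 4, 50, 8.5]]}}

```text
t: 28.48
tool_pos: [0.5833, -0.0916, 0.1954]
tool_rot: [-2.992, -0.949, 0.007]
contact_force: [0.5, -0.7, 0.1]
opening: 0.0851
```

```bash
python3 -c "
from h import *
goto(.5880,-.0892,.2,-4.6)"
```

```text
t 28.48 pos [ 0.5833 -0.0916  0.1954] th 35.21 tilt [-0.0048  0.0014 -1.    ] op 0.0851 F [ 0.51 -0.72  0.12]
-> d [ 0.52  0.07 -0.46] tw 39.81 rows>= 4
```

Emit:
{"method": "move_arm", "body": {"increments": [[0.2, 0, 0, 10, 8.5], [0.4, 0, 0, 20, 8.5], [0.5, 0, 0, 30, 8.5], [0.5, 0, 0, 39.8, 8.5], [0.5, 0, 0, 39.8, 8.5]]}}

```text
t: 29.1
tool_pos: [0.587, -0.0903, 0.1961]
tool_rot: [-3.138, 0.114, 0.007]
contact_force: [0.1, -0.6, -0.5]
opening: 0.0851
```

Emit:
{"method": "move_arm", "body": {"increments": [[0, 0, 0, 0, 8.5], [0, 0, 0, 0, 8.5]]}}

```text
t: 29.35
tool_pos: [0.5881, -0.0907, 0.1984]
tool_rot: [-3.139, 0.116, 0.001]
contact_force: [-0.1, -0.6, 0.5]
opening: 0.0851
```

```bash
python3 -c "
from h import *
goto(.5880,-.0892,.2,-4.6);snap('wrist','w20');snap('top','t20')"
```

```text
t 29.35 pos [ 0.5881 -0.0907  0.1984] th -4.22 tilt [-9.e-04  3.e-04 -1.e+00] op 0.0851 F [-0.1  -0.56  0.45]
-> d [-0.02 -0.15 -0.16] tw 0.38 rows>= 1
```

View pics/w20.png

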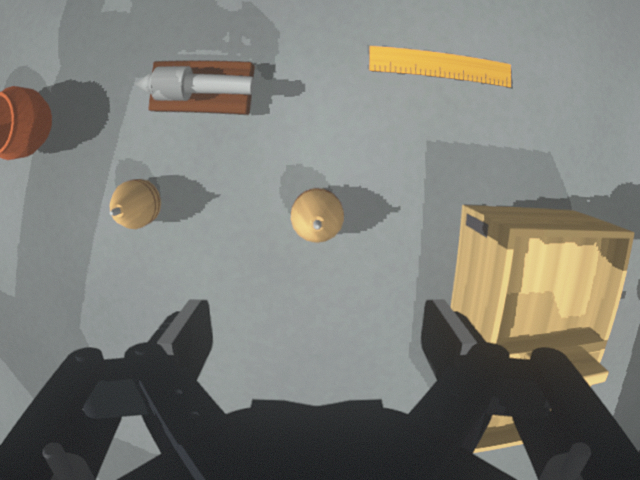

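```bash
python3 -c "
from h import *
d=ld('w20')
print(onz(d,318,223,.071,True),onz(d,317.5,215,.025,True),'B',onz(d,115,211.5,.071,True))
goto(.588,-.0905,-.007,-4.6)
"
```

```text
[ 0.59195024 -0.09210738  0.071     ] [ 0.58931836 -0.09164934  0.025     ] B [0.61701684 0.08372568 0.071     ]
t 29.45 pos [ 0.5882 -0.0908  0.1988] th -4.25 tilt [-3.e-04  1.e-04 -1.e+00] op 0.0849 F [-0.4   0.25  0.34]
-> d [-2.000e-02 -2.000e-02  2.058e+01] tw 0.35 rows>= 4
```

Emit:
{"method": "move_arm", "body": {"increments": [[0.1, 0, 4, 0.3, 8.5], [0.1, 0, 9, 0.3, 8.5], [0.1, 0, 14, 0.3, 8.5], [0.1, 0, 17, 0.3, 8.5], [0.1, 0, 18.5, 0.3, 8.5]]}}

```text
t: 30.08
tool_pos: [0.5881, -0.0905, 0.0119]
tool_rot: [-3.138, 0.125, 0.005]
contact_force: [0.3, 0.5, 0.7]
opening: 0.0849
```

Emit:
{"method": "move_arm", "body": {"increments": [[0, 0, 1, 0, 8.5], [0, 0, 1.8, 0, 8.5], [0, 0, 2.1, 0, 8.5], [0, 0, 2.1, 0, 8.5]]}}

```text
t: 30.58
tool_pos: [0.5898, -0.0909, -0.0064]
tool_rot: [3.139, -0.126, 0.001]
contact_force: [0.1, 0.3, 0.3]
opening: 0.0847
```

```bash
python3 -c "
from h import *
goto(.589,-.0905,-.008,-4.6);snap('wrist','w21');snap('side','s21')
a=cv2.imread('pics/s21.png');cv2.imwrite('pics/s21c.png',cv2.resize(a[110:250,250:420],None,fx=4,fy=4,interpolation=2))"
```

```text
t 30.57 pos [ 0.5898 -0.0909 -0.0064] th -4.59 tilt [ 9.e-04 -3.e-04 -1.e+00] op 0.0847 F [0.06 0.28 0.3 ]
-> d [-0.08 -0.04  0.16] tw 0.01 rows>= 1
```

View pics/w21.png

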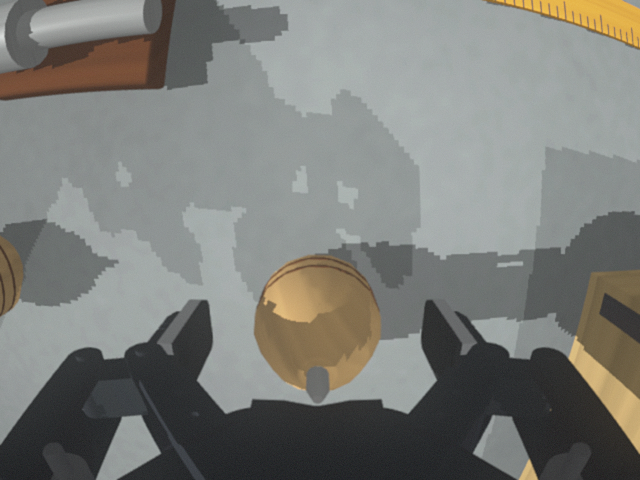

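View pics/s21c.png

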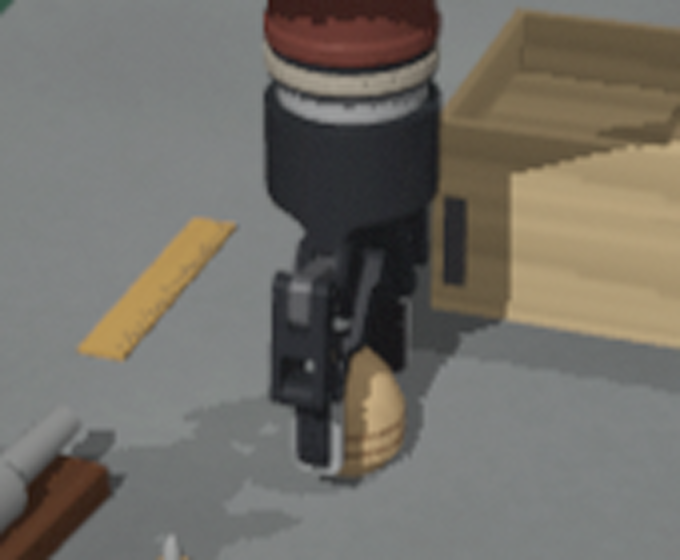

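```bash
python3 -c "
from h import *
d=ld('w21')
print(onz(d,317,371,.072,True),onz(d,317,400,.06,True)); print(-d['R'].T@d['t'])
print([onz(d,254,320,z,True).round(4).tolist() for z in (.03,.025)],[onz(d,381,320,z,True).round(4).tolist() for z in (.03,.025)])
"
```

```text
[ 0.59902226 -0.09165948  0.072     ] [ 0.57892745 -0.09009568  0.06      ]
[ 0.65696476 -0.09608574  0.15445319]
[[0.5945, -0.0675, 0.03], [0.592, -0.0663, 0.025]] [[0.5906, -0.1154, 0.03], [0.588, -0.1161, 0.025]]
```

Emit:
{"method": "move_arm", "body": {"increments": [[0, 0, 0.1, 0, 6], [0, 0, 0.1, 0, 4], [0, 0, 0.1, 0, 4], [0, 0, 0.1, 0, 4], [0, 0, 0.1, 0, 4]], "newtons": 40}}

```text
t: 31.3
tool_pos: [0.5898, -0.091, -0.0076]
tool_rot: [3.139, -0.126, 0.001]
contact_force: [-0.3, -0.2, 3.5]
opening: 0.0467
```

Emit:
{"method": "move_arm", "body": {"increments": [[0, 0, 0, 0, 4], [0, 0, 0, 0, 4]]}}

```text
t: 31.55
tool_pos: [0.5898, -0.091, -0.0075]
tool_rot: [3.139, -0.126, 0.001]
contact_force: [-0.0, -0.3, 4.9]
opening: 0.0465
```

```bash
python3 -c "
from h import *
goto(.589,-.0905,-.008,-4.6);snap('wrist','w22')"
```

```text
t 31.55 pos [ 0.5898 -0.091  -0.0075] th -4.59 tilt [ 9.e-04 -3.e-04 -1.e+00] op 0.0465 F [-0.04 -0.27  4.95]
-> d [-0.08 -0.04  0.05] tw 0.01 rows>= 1
```

View pics/w22.png

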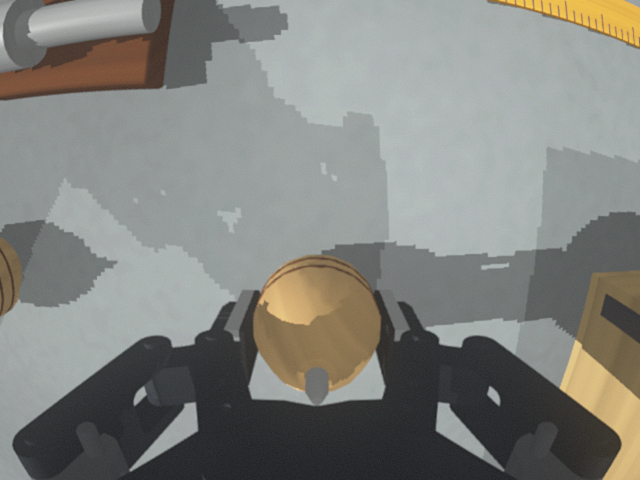

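Emit:
{"method": "move_arm", "body": {"increments": [[0, 0, -1, 0, 4], [0, 0, -5, 0, 4], [0, 0, -10, 0, 4], [0, 0, -15, 0, 4], [0, 0, -19, 0, 4]]}}

```text
t: 32.22
tool_pos: [0.5891, -0.0907, 0.1841]
tool_rot: [3.139, -0.126, 0.001]
contact_force: [0.1, 0.4, -0.6]
opening: 0.0465
```

```bash
python3 -c "
from h import *
goto(.521,-.3095,.19,-4.6);snap('wrist','w23')"
```

```text
t 32.23 pos [ 0.5891 -0.0907  0.1841] th -4.59 tilt [ 6.e-04 -2.e-04 -1.e+00] op 0.0465 F [ 0.08  0.36 -0.58]
-> d [-5.04 22.35 -0.59] tw 0.01 rows>= 4
```

View pics/w23.png

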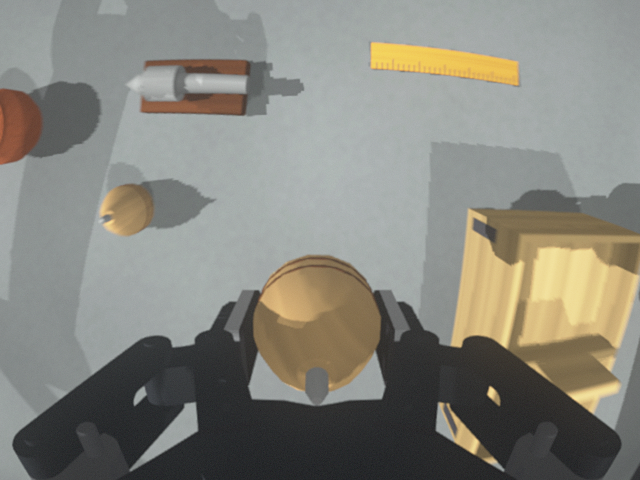

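Emit:
{"method": "move_arm", "body": {"increments": [[-1, 4.5, -0.5, 0, 4], [-2.2, 10, -0.5, 0, 4], [-3.4, 15, -0.5, 0, 4], [-4.6, 20, -0.5, 0, 4], [-5, 22.1, -0.5, 0, 4]]}}

```text
t: 32.9
tool_pos: [0.5203, -0.3089, 0.1861]
tool_rot: [-3.138, 0.13, 0.002]
contact_force: [-0.1, 0.2, -0.2]
opening: 0.0463
```

Emit:
{"method": "move_arm", "body": {"increments": [[0, 0, 0, 0, 4], [0, 0, 0, 0, 4]]}}

```text
t: 33.15
tool_pos: [0.522, -0.3059, 0.1866]
tool_rot: [-3.138, 0.124, 0.001]
contact_force: [-0.1, 0.3, -0.6]
opening: 0.0464
```

```bash
python3 -c "
from h import *
goto(.521,-.3095,.071,-4.6);snap('wrist','w24')"
```

```text
t 33.15 pos [ 0.522  -0.3059  0.1866] th -4.54 tilt [-4.0e-04  1.1e-03 -1.0e+00] op 0.0464 F [-0.12  0.33 -0.61]
-> d [-0.07  0.38 11.56] tw 0.06 rows>= 2
```

View pics/w24.png

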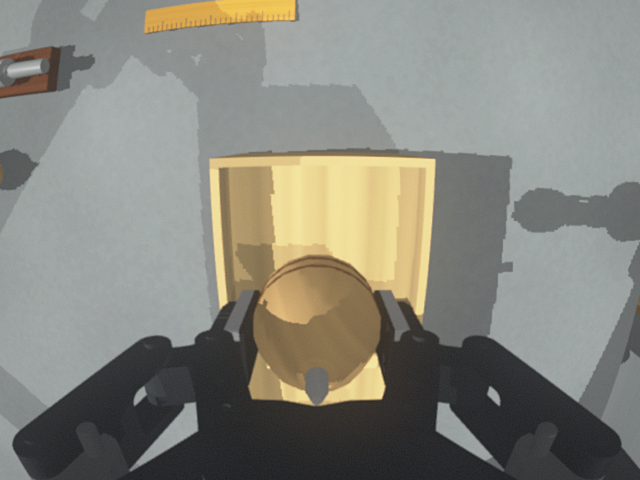

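Emit:
{"method": "move_arm", "body": {"increments": [[0, 0.2, 3, 0, 4], [0, 0.3, 6.5, 0, 4], [0, 0.3, 9, 0, 4], [0, 0.3, 10.4, 0, 4], [0, 0.3, 11.1, 0, 4]]}}

```text
t: 33.83
tool_pos: [0.5218, -0.3093, 0.0755]
tool_rot: [-3.139, 0.124, 0.001]
contact_force: [0.4, -0.2, 0.2]
opening: 0.0467
```

Emit:
{"method": "move_arm", "body": {"increments": [[0, 0, 0.2, 0, 4], [0, 0, 0.4, 0, 4], [0, 0, 0.5, 0, 4], [0, 0, 0.5, 0, 4]]}}

```text
t: 34.33
tool_pos: [0.5217, -0.3103, 0.0714]
tool_rot: [3.139, -0.126, 0.001]
contact_force: [-0.2, 0.4, -0.9]
opening: 0.0463
```

```bash
python3 -c "
from h import *
goto(.521,-.3095,.0685,-4.6);snap('wrist','w25')"
```

```text
t 34.33 pos [ 0.5217 -0.3103  0.0714] th -4.6 tilt [ 4.e-04 -3.e-04 -1.e+00] op 0.0463 F [-0.2   0.43 -0.89]
-> d [-0.08 -0.08  0.29] tw 0.0 rows>= 1
```

View pics/w25.png

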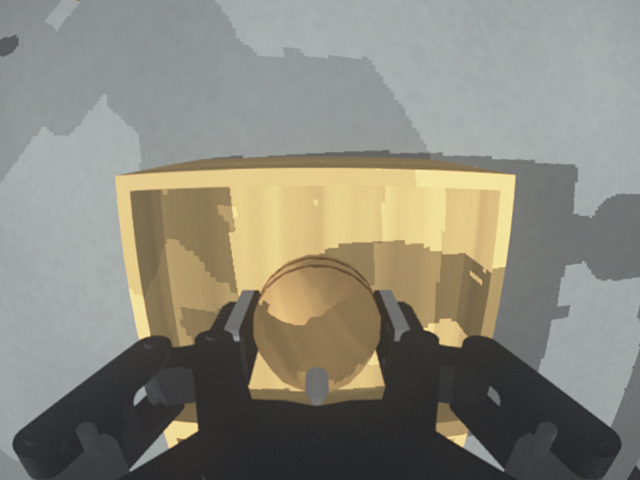

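Emit:
{"method": "move_arm", "body": {"increments": [[0, 0, 0.1, 0, 4], [0, 0, 0.2, 0, 4], [0, 0, 0.3, 0, 4], [0, 0, 0.35, 0, 4]]}}

```text
t: 34.88
tool_pos: [0.5216, -0.3101, 0.0684]
tool_rot: [-3.139, 0.126, 0.0]
contact_force: [-4.3, 1.8, 7.2]
opening: 0.0465
```

Contact (7 N). Release gently, then rise.

Emit:
{"method": "move_arm", "body": {"increments": [[0, 0, 0, 0, 5.2], [0, 0, 0, 0, 6], [0, 0, 0, 0, 6], [0, 0, -2, 0, 6], [0, 0, -6, 0, 6]]}}

```text
t: 35.5
tool_pos: [0.5205, -0.3093, 0.1271]
tool_rot: [-3.137, 0.126, 0.005]
contact_force: [-0.0, -0.3, 0.2]
opening: 0.06
```

Emit:
{"method": "move_arm", "body": {"increments": [[0, 0, -4, 0, 6], [0, 0, -7, 0, 8.5], [0, 0, -7, 0, 8.5]]}}

```text
t: 35.88
tool_pos: [0.5235, -0.3116, 0.2029]
tool_rot: [3.134, -0.126, 0.011]
contact_force: [-0.2, -0.3, -0.1]
opening: 0.0848
```

```bash
python3 -c "
from h import *
goto(.6155,.0865,.2,-4.6);snap('wrist','w26')"
```

```text
t 35.88 pos [ 0.5235 -0.3116  0.2029] th -4.59 tilt [ 0.0069 -0.0053 -1.    ] op 0.0848 F [-0.2  -0.28 -0.08]
-> d [  5.98 -40.41   0.15] tw 0.01 rows>= 7
```

View pics/w26.png

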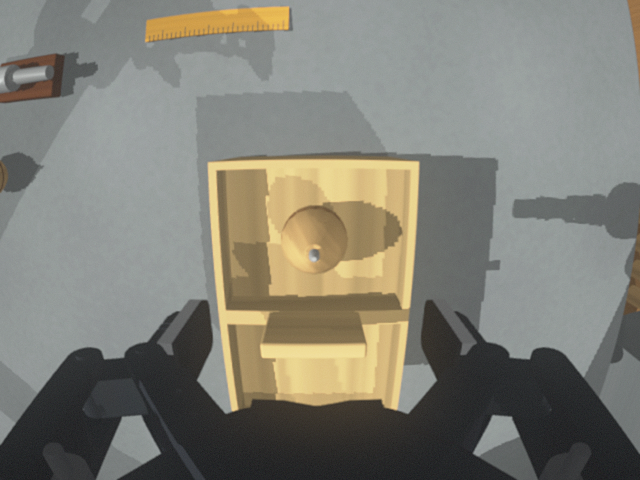

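Emit:
{"method": "move_arm", "body": {"increments": [[0.8, -5, 0, 0, 8.5], [1.6, -11, 0, 0, 8.5], [2.5, -17, 0, 0, 8.5], [3.4, -23, 0, 0, 8.5], [4.3, -29, 0, 0, 8.5]]}}

```text
t: 36.55
tool_pos: [0.5868, -0.0224, 0.1956]
tool_rot: [-3.139, 0.126, 0.004]
contact_force: [1.1, -0.2, -0.1]
opening: 0.0848
```

Emit:
{"method": "move_arm", "body": {"increments": [[0.8, -5, 0, 0, 8.5], [1.5, -9.5, 0, 0, 8.5], [1.7, -11.4, 0, 0, 8.5], [1.7, -11.4, 0, 0, 8.5], [1.7, -11.4, 0, 0, 8.5]]}}

```text
t: 37.17
tool_pos: [0.6133, 0.0865, 0.1969]
tool_rot: [3.138, -0.128, -0.002]
contact_force: [-0.1, -0.0, 0.1]
opening: 0.0849
```

Emit:
{"method": "move_arm", "body": {"increments": [[0, 0, 0, 0, 8.5], [0, 0, 0, 0, 8.5]]}}

```text
t: 37.42
tool_pos: [0.6137, 0.0868, 0.1976]
tool_rot: [3.139, -0.128, 0.0]
contact_force: [1.1, -0.2, 0.0]
opening: 0.0853
```

```bash
python3 -c "
from h import *
goto(.615,.0865,.2,-4.6);snap('wrist','w27')"
```

```text
t 37.42 pos [0.6137 0.0868 0.1976] th -4.68 tilt [ 2.e-04 -1.e-04 -1.e+00] op 0.0853 F [ 1.05 -0.22  0.03]
-> d [ 0.13  0.02 -0.24] tw -0.08 rows>= 1
```

View pics/w27.png

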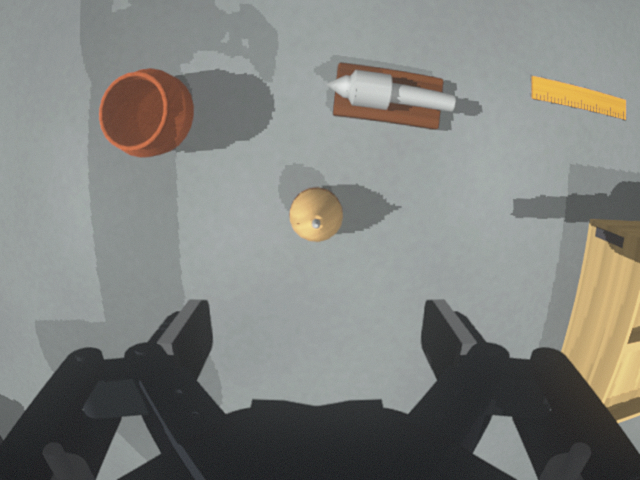

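Emit:
{"method": "move_arm", "body": {"increments": [[0.1, 0, 4, 0, 8.5], [0.1, 0, 9, 0, 8.5], [0.1, 0, 14, 0, 8.5], [0.1, 0, 17, 0, 8.5], [0.1, 0, 18.5, 0, 8.5]]}}

```text
t: 38.1
tool_pos: [0.6133, 0.0874, 0.0103]
tool_rot: [3.139, -0.127, -0.005]
contact_force: [0.8, -0.7, -0.3]
opening: 0.085
```

Emit:
{"method": "move_arm", "body": {"increments": [[0, 0, 1, 0, 8.5], [0, 0, 1.7, 0, 8.5], [0, 0, 2, 0, 8.5], [0, 0, 2, 0, 8.5]]}}

```text
t: 38.6
tool_pos: [0.6152, 0.0877, -0.0069]
tool_rot: [-3.139, 0.126, -0.002]
contact_force: [-0.8, 0.7, 0.6]
opening: 0.0849
```

```bash
python3 -c "
from h import *
goto(.615,.0865,-.0075,-4.6);snap('wrist','w28')"
```

```text
t 38.6 pos [ 0.6152  0.0877 -0.0069] th -4.59 tilt [ 0.001  0.    -1.   ] op 0.0849 F [-0.79  0.66  0.55]
-> d [-0.01  0.13  0.06] tw 0.01 rows>= 1
```

View pics/w28.png

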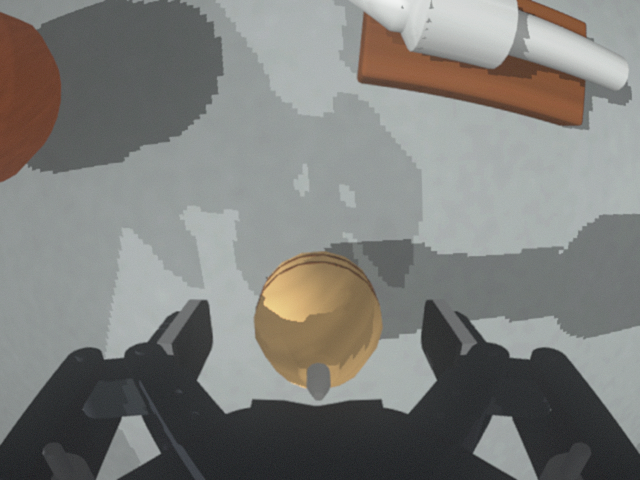

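Emit:
{"method": "move_arm", "body": {"increments": [[0, 0, 0, 0, 6], [0, 0, 0, 0, 4], [0, 0, 0, 0, 4], [0, 0, 0, 0, 4], [0, 0, 0, 0, 4]], "newtons": 40}}

```text
t: 39.28
tool_pos: [0.6153, 0.0877, -0.0068]
tool_rot: [-3.139, 0.126, -0.002]
contact_force: [-0.7, -0.3, 4.5]
opening: 0.0462
```

Emit:
{"method": "move_arm", "body": {"increments": [[0, 0, 0, 0, 4], [0, 0, 0, 0, 4]]}}

```text
t: 39.52
tool_pos: [0.6153, 0.0877, -0.0068]
tool_rot: [-3.139, 0.126, -0.002]
contact_force: [-0.0, -0.2, 5.8]
opening: 0.0465
```

Emit:
{"method": "move_arm", "body": {"increments": [[0, 0, -1, 0, 4], [0, 0, -5, 0, 4], [0, 0, -10, 0, 4], [0, 0, -15, 0, 4], [0, 0, -19.5, 0, 4]]}}

```text
t: 40.15
tool_pos: [0.6142, 0.0878, 0.189]
tool_rot: [-3.139, 0.126, 0.001]
contact_force: [-0.0, 1.4, -1.3]
opening: 0.0465
```

```bash
python3 -c "
from h import *
goto(.4014,-.3,.19,-4.6);snap('wrist','w29')"
```

```text
t 40.15 pos [0.6142 0.0878 0.189 ] th -4.59 tilt [-5.e-04  1.e-04 -1.e+00] op 0.0465 F [-0.03  1.44 -1.33]
-> d [-18.11  40.35  -0.1 ] tw 0.01 rows>= 8
```

View pics/w29.png

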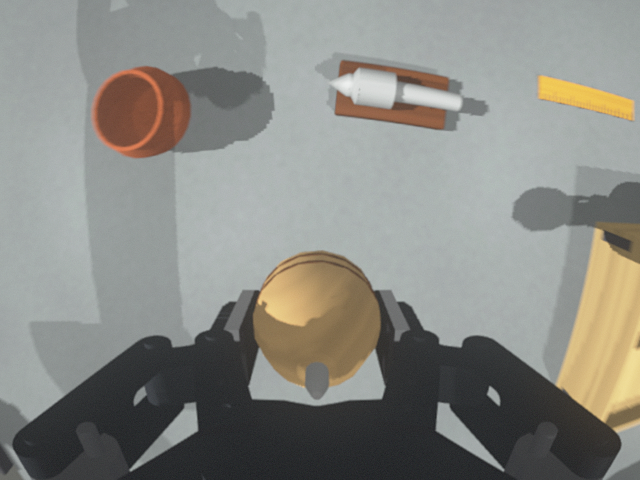

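Emit:
{"method": "move_arm", "body": {"increments": [[-2, 4.5, 0, 0, 4], [-4.4, 9.8, 0, 0, 4], [-6.8, 15.1, 0, 0, 4], [-9.2, 20.5, 0, 0, 4], [-11.6, 25.8, 0, 0, 4]]}}

```text
t: 40.83
tool_pos: [0.4768, -0.1613, 0.1868]
tool_rot: [-3.139, 0.125, 0.001]
contact_force: [0.2, -0.1, -0.4]
opening: 0.0467
```

Emit:
{"method": "move_arm", "body": {"increments": [[-2.2, 5, 0, 0, 4], [-4.2, 9.5, 0, 0, 4], [-5.8, 13, 0, 0, 4], [-6.5, 14.5, 0, 0, 4], [-6.5, 14.5, 0, 0, 4]]}}

```text
t: 41.45
tool_pos: [0.4017, -0.2995, 0.187]
tool_rot: [-3.138, 0.128, 0.001]
contact_force: [0.4, 0.2, -0.4]
opening: 0.0464
```

Emit:
{"method": "move_arm", "body": {"increments": [[0, 0, 0, 0, 4], [0, 0, 0, 0, 4]]}}

```text
t: 41.7
tool_pos: [0.4026, -0.2985, 0.1874]
tool_rot: [-3.139, 0.123, -0.0]
contact_force: [0.2, -0.2, -1.4]
opening: 0.0466
```

```bash
python3 -c "
from h import *
goto(.4005,-.3,.075,-4.6);snap('wrist','w30')"
```

```text
t 41.7 pos [ 0.4026 -0.2985  0.1874] th -4.49 tilt [ 0.e+00  4.e-04 -1.e+00] op 0.0466 F [ 0.17 -0.15 -1.36]
-> d [-0.2   0.17 11.24] tw 0.11 rows>= 2
```

View pics/w30.png

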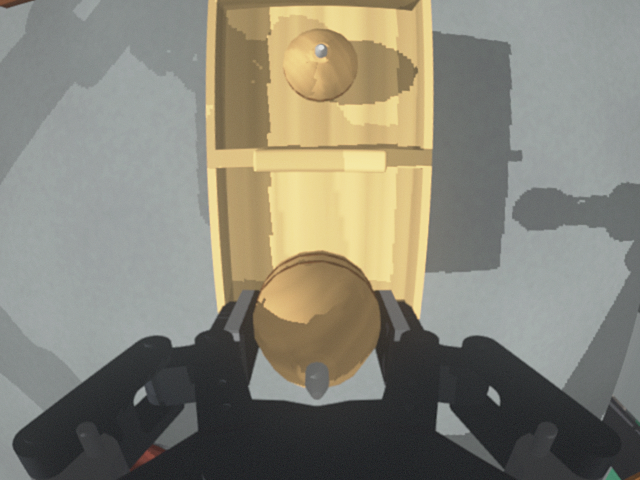

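Emit:
{"method": "move_arm", "body": {"increments": [[-0.2, 0.15, 3, 0, 4], [-0.2, 0.15, 6.5, 0, 4], [-0.2, 0.15, 9, 0, 4], [-0.2, 0.15, 10.4, 0, 4], [-0.2, 0.15, 11.1, 0, 4]]}}

```text
t: 42.38
tool_pos: [0.4001, -0.3005, 0.0761]
tool_rot: [-3.139, 0.125, 0.0]
contact_force: [0.8, 0.4, -0.2]
opening: 0.0461
```

Emit:
{"method": "move_arm", "body": {"increments": [[0, 0, 0.2, 0, 4], [0, 0, 0.4, 0, 4], [0, 0, 0.5, 0, 4], [0, 0, 0.5, 0, 4]]}}

```text
t: 42.88
tool_pos: [0.4001, -0.301, 0.0719]
tool_rot: [3.139, -0.126, 0.001]
contact_force: [-1.2, -0.3, -0.5]
opening: 0.0467
```

```bash
python3 -c "
from h import *
goto(.4005,-.3,.0688,-4.6);snap('wrist','w31')"
```

```text
t 42.88 pos [ 0.4001 -0.301   0.0719] th -4.59 tilt [ 4.e-04 -4.e-04 -1.e+00] op 0.0467 F [-1.23 -0.25 -0.49]
-> d [ 0.03 -0.11  0.31] tw 0.01 rows>= 1
```

View pics/w31.png

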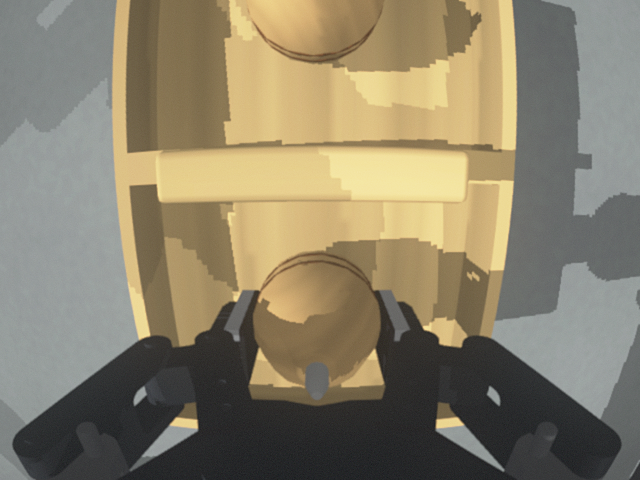

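Emit:
{"method": "move_arm", "body": {"increments": [[0, 0, 0.1, 0, 4], [0, 0, 0.2, 0, 4], [0, 0, 0.3, 0, 4], [0, 0, 0.35, 0, 4]]}}

```text
t: 43.42
tool_pos: [0.4, -0.3009, 0.0692]
tool_rot: [-3.139, 0.126, 0.001]
contact_force: [-4.3, 2.8, 8.5]
opening: 0.0464
```

Emit:
{"method": "move_arm", "body": {"increments": [[0, 0, 0, 0, 5.2], [0, 0, 0, 0, 6], [0, 0, 0, 0, 6], [0, 0, -2, 0, 6], [0, 0, -6, 0, 6]]}}

```text
t: 44.05
tool_pos: [0.3986, -0.2996, 0.1263]
tool_rot: [-3.136, 0.126, 0.006]
contact_force: [0.2, 0.1, 0.1]
opening: 0.0597
```

Emit:
{"method": "move_arm", "body": {"increments": [[0, 0, -5, 0, 6], [0, 0, -10, 0, 6], [-2, -4, -12, 0, 6], [-4, -9, -12, 0, 6], [-4, -14, -12, 0, 6]]}}

```text
t: 44.68
tool_pos: [0.3706, -0.1571, 0.2484]
tool_rot: [3.138, -0.129, 0.002]
contact_force: [1.4, 0.9, -0.2]
opening: 0.0598
```

Emit:
{"method": "move_arm", "body": {"increments": [[0, -6, 0, 0, 6], [0, -12, 0, 0, 6], [0, -15, 0, 0, 6], [0, -15, 0, 0, 6]]}}

```text
t: 45.18
tool_pos: [0.3832, -0.0071, 0.248]
tool_rot: [3.139, -0.119, 0.001]
contact_force: [0.2, -0.1, -0.9]
opening: 0.0602
```

```bash
python3 -c "
from h import *
goto(.4,-.3,.2,-4.6);snap('top','t32');snap('side','s32')
a=cv2.imread('pics/s32.png');b=cv2.imread('pics/t32.png')
cv2.imwrite('pics/c32.png',np.hstack([cv2.resize(a[80:210,340:510],(440,336),interpolation=2),cv2.resize(b[215:385,420:560],(277,336),interpolation=2)]))"
```

```text
t 45.17 pos [ 0.3832 -0.0071  0.248 ] th -4.35 tilt [ 3.e-04 -1.e-04 -1.e+00] op 0.0602 F [ 0.23 -0.13 -0.86]
-> d [ 3.89 29.08  4.8 ] tw 0.25 rows>= 5
```

View pics/c32.png

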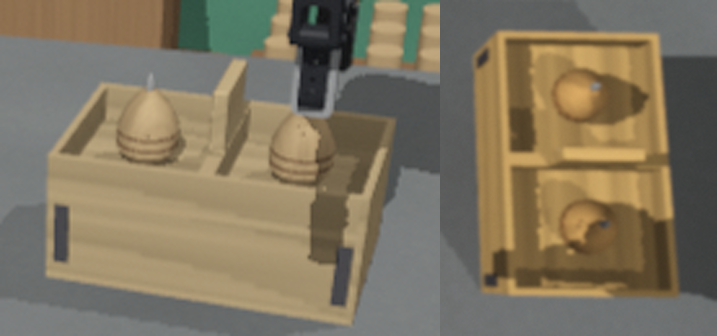

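View pics/t32.png

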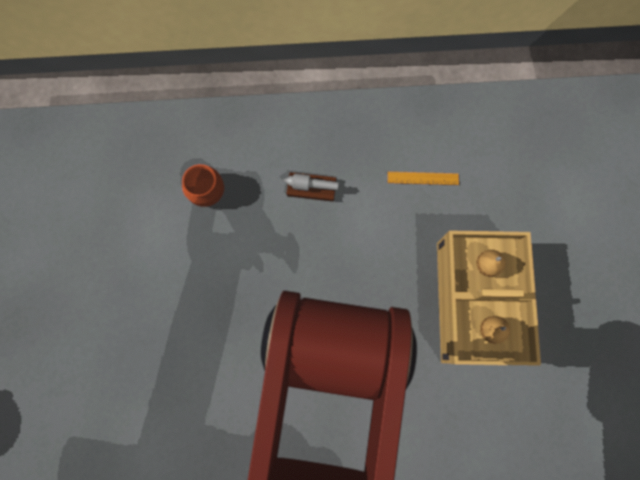

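```bash
python3 -c "
from h import *
d=ld('t32')
W=np.array([onz(d,420+x/1.979-.25,215+y/1.979-.25,.105)[:2] for x,y in [(60,33),(219,34),(238,296),(72,295)]])
print(W.round(4).tolist(),[np.linalg.norm(W[i-1]-W[i]).round(4) for i in range(4)],W.mean(0))
o=order; print(sensors.get_obs()['opening'])
"
```

```text
[[0.5846, -0.2405], [0.5746, -0.3889], [0.3377, -0.3684], [0.3475, -0.2226]] [np.float64(0.2378), np.float64(0.1487), np.float64(0.2378), np.float64(0.1461)] [ 0.4610827  -0.30506925]
0.060014041473827516
```

```bash
python3 -c "
from h import *
print(order.finish_job())"
```

```text
the job is handed in; nothing more can be done
None
```

The job is finished and handed in at about 45 s of the 131 s allowed; handing in reported no verdict. Both blanks stand in the lower tray, the carry tray is stacked on it, and one top stands tip up in each bay.

**Last checks:**
- **Carry tray:** the side view shows its floor flush on the lower tray's rim. Its rim centre in the top view is about (0.461, -0.305), within roughly 1 mm of where the same camera put the lower tray. I judged level by eye from the flush seam, not by a measured tilt.
- **Tops:** both stand tip up near the middle of their bays, one each side of the handle board.
- **Blanks:** both were upright in the wrist picture taken before stacking. They can't be seen since, but the tray went down with only light contact forces and seated fully.
- **Bystanders:** the jar, live centre and ruler look unmoved in the last top picture. The gripper is open and clear of everything.

**What disagreed:**
- **Fingertip position:** the fingertips sit about 30 mm farther back than the reported tool position and `ctrl.nose_length` imply. The first try at a blank therefore closed on its spigot; I measured the offset in the side view, corrected for it, and grasped again lower.
- **Opening readings:** the finger opening read about 1 to 2 mm under the true sizes.
- **Position estimates:** the wrist and top cameras differed by up to about 4 mm on the tops, so I used averages.

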